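# Reload the darkroom kit tray in reverse order, tallest last

## Task

Move the row of four things from the wooden drying rack into the grey kit tray in reverse order, so that the row reads right when the tray is turned round at the enlarger: what stands at the rack's left end goes to the tray's right-end ring, the next one to the ring beside it, and so on. Load them from the shortest to the tallest: first the brass lens cap, then the chrome loupe, then the black film canister and last the blue cup. Leave each one standing upright, centred in its ring and let go.

Things in the scene. Friction and masses are not known exactly. Their poses are not given: they have to be found in the camera images.
- cap_mid (a point): brass lens cap: a plain solid brass disc 46 mm in diameter, 18 mm tall (the shortest). This point is its centre, half-way up on its axis; z along its axis (up). Stands loose on its pad on the drying rack; rigid, under 0.25 kg.
- loupe_mid (a point): chrome loupe: a straight shiny metal cylinder 42 mm in diameter, 36 mm tall, a lens in its top (second shortest). This point is its centre, half-way up on its axis; z along its axis (up). Stands loose on its pad on the drying rack; rigid, under 0.25 kg.
- canister_mid (a point): black film canister: a straight black plastic cylinder 32 mm in diameter (33 mm over its lid), 52 mm tall, with a small red spot on the lid (third in height). This point is its centre, half-way up on its axis; z along its axis (up). Stands loose on its pad on the drying rack; rigid, under 0.25 kg.
- cup_mid (a point): blue enamel developing cup: a straight-sided open cup 58 mm in outer diameter, 68 mm tall, wall 3 mm, no handle, mouth up (the tallest). This point is its centre, half-way up on its axis; z along its axis (up). Stands loose on its pad on the drying rack; rigid, under 0.25 kg.
- cap_pad: yellow round pad, 64 mm in diameter and 2 mm thick, fixed on the drying rack under the brass lens cap at the start; it stays on the rack and so marks where that thing stood. Origin: centre of its underside (12 mm above the counter; its top is at 14 mm).
- loupe_pad: green round pad, 64 mm in diameter and 2 mm thick, fixed on the drying rack under the chrome loupe at the start; it stays on the rack and so marks where that thing stood. Origin: centre of its underside (12 mm above the counter; its top is at 14 mm).
- canister_pad: red round pad, 64 mm in diameter and 2 mm thick, fixed on the drying rack under the black film canister at the start; it stays on the rack and so marks where that thing stood. Origin: centre of its underside (12 mm above the counter; its top is at 14 mm).
- cup_pad: blue round pad, 64 mm in diameter and 2 mm thick, fixed on the drying rack under the blue enamel developing cup at the start; it stays on the rack and so marks where that thing stood. Origin: centre of its underside (12 mm above the counter; its top is at 14 mm).
- drying_rack: slatted wooden drying rack, fixed, 100 mm (x) by 300 mm (y), 12 mm high, on the robot's left or right. Four coloured pads in a row on it, at y = -111, -37, +37, +111 mm, x = 0. Origin: centre of its underside, on the counter. +y points to the robot's left (within 0.3 rad).
- kit_tray: grey kit tray, fixed, 130 mm (x) by 300 mm (y), on the other side from the rack: flat floor 4 mm above the counter, lip 4 mm thick rising to 9 mm. Four seats in a row, white painted rings (no recess) 66 mm across with a dot in the middle, at y = -111, -37, +37, +111 mm, x = 0. Origin: centre of its underside, on the counter. +y points to the robot's left (within 0.3 rad).
Not all that is in view belongs to the job. Of the things shaped like the part that bears cap_mid, the brass one is meant. Leave any green look-alike of the part that bears loupe_mid alone.

How it is judged:
By the outcome, as a careful person would: the job done as asked, in the order asked, and still so for the second after the job is handed in, with the robot touching nothing.
It also fails if it takes over 102 s, if anything falls off the work surface, if the arm or the gripper's body presses on something with over 40 N, if the wrist force passes 120 N, or if a joint passes its speed limit or range.

## Robot

A 6-joint arm with a two-finger parallel gripper is mounted at the origin on the work surface. World frame = base frame: x ahead of the robot, y to its left, z up, the work surface at z = 0. Lengths are in m, angles in rad, forces in N, time in s.
With the tool pointing down it reaches from about 0.25 to 0.725 m from the base axis. Payload 4 kg.
Tool frame: the origin (TCP) lies at the very end of the fingers, on their centre line; the grasp point (between the pads) lies 19 mm behind it; z points along the fingers, y is the direction in which the jaws open and shut (so a half turn about z gives the same grasp; the last joint's range is limited). The gripper opens to 85 mm and grips with 20 to 120 N. Pads are 22 mm wide; open, the fingers measure 114 mm over their backs; the gripper's body (76 mm by 85 mm) begins 54 mm behind the grasp point. The pads swing forward as they close: fully open they stand 13 mm farther back than shut.
Start: joints at [1.116, 0.241, 0.005, 1.335, 0, 1.571], TCP at [0.22, 0.449, 0.204] pointing down, gripper open.
Joint ranges: [-2.72, 2.72], [-1.05, 1.87], [-1.09, 1.28], [-1.99, 2.15], [-1.42, 1.44], [-3.14, 3.14]. Speed limits (rad/s): [2.79, 2.79, 3.14, 3.14, 3.14, 3.14].

## Interface

Orientations are given as a unit quaternion [w, x, y, z].
In Python, from plant import r, cams, finish_job gives the robot as it stands. The module is installed in compiled form; this text tells all that it offers.
- The arm moves only by the tool carry_out, never from a script. Its argument "commands" is a list that holds one entry, the list of rows, each a list of 7 numbers: the shift along the tool's x, y, z each as a share of 0.03 m, from -1 to 1, then the turn, a rotation vector about the tool's x, y, z each as a share of 8 degrees, from -1 to 1, then the gripper's target within -1 to 1 (shut at 1, half-way at 0, fully open at -1). In form: [[[x, y, z, rx, ry, rz, hand], ...]]. A call has exactly 8 rows; each row shifts and turns the pose as measured when the row begins, along the tool's axes as they then stand; what a row does not reach is not made up. A row lasts 1/10 s, in which the tool goes at most 50 mm and 8.59 degrees, less where a joint would pass 70% of its speed; a pose out of reach is approached as far as the arm can. A call with a number of a shift or a turn outside -1 to 1 is refused whole. A call with a gripper value outside its range is refused whole. The fingers move at their own pace and stop on an object; "force" is the grip in N (left out, the last holds). Time passes only in rows, so rows that do not move let the fingers close, or fill a call up. It gives the time, the measured TCP pose, the force and the opening at its end, in the units of the state.
- r.observe(): the state, without advancing time (a new reading comes with each control period).
- cams.capture(name): name is "side" or "top" or "wrist"; returns the picture (480x640x3 uint8, red, green, blue); there is no depth.
- cams.camera_info(name): a dict with "fovy" (degrees; the focal length in pixels is half the picture's height over the tangent of half this angle, whatever the lens; pixels are square), "cx", "cy" (the principal point, pixels), "rvec" (rotation vector, rad) and "tvec" (3), from world to camera coordinates, as OpenCV has them; the wrist camera has in their place "tool_from_camera" (4x4, takes a point from camera to tool coordinates, whose origin is the TCP and whose axes are the flange's). Camera axes: x right, y down, z forward; pixel columns grow to the right and rows downward; lengths in m; the calibration is good to about 2 mm. A picture is of the moment at which its call begins: read the wrist's pose just before it. camera_info takes no time and is no camera call.
- finish_job(): hands the job in, once; it reports no verdict.
The state is a dict: "clock": time; "q": joint angles; "dq": joint speeds; "tau": joint torques, N m; "ee_pos": TCP position; "eef_rot": TCP orientation; "wrist_force": force on the tool from outside, world axes, zero at the start; "wrist_torque": the same for the moment, N m; "width": finger opening in m.
Only numpy, scipy, OpenCV 4.12 (cv2) and the standard library are available. Lean on these libraries where they do the work, as an engineer would, in place of code of your own. Each camera call takes 0.05 s, during which the arm holds its last target.

## Working session

There is one attempt and no reset: what is moved stays moved. The work goes in short steps, Python scripts to look and compute and a tool call to move; the robot and the scene stay as the last step left them, time stands still between calls to the robot, and variables do not carry over. Pictures are saved under pics/ and viewed, and the job is handed in when it is done.

Besides the shell and the picture viewer there is one more tool, called after "Call:" as name(argument=value, ...) on one line, values as JSON. carry_out: Moves the arm, as the interface text tells. Its arguments: {"type":"object","properties":{"commands":{"type":"array","items":{"type":"array","items":{"type":"array","items":{"type":"number","minimum":-1,"maximum":1}}}},"force":{"type":"number"}},"required":["commands"]}

```bash
mkdir -p pics; ls
python3 - <<'E'
from plant import r,cams
import cv2
s=r.observe();print(s)
for n in ["top","side","wrist"]:
    print(n,cams.camera_info(n))
    cv2.imwrite(f"pics/{n}0.png",cams.capture(n)[:,:,::-1])
E
```

```text
pics
{'clock': 0.0, 'q': array([ 1.11599954e+00,  2.41445157e-01,  3.69705558e-03,  1.33517673e+00,
       -1.28982917e-05,  1.57079263e+00]), 'dq': array([-5.26405155e-04, -4.84730483e-04, -1.87246663e-03,  2.36863583e-04,
       -5.11859436e-05,  7.47546604e-05]), 'tau': array([-5.80659944e-04, -3.72318864e+01,  2.52408493e+01,  1.69809762e-02,
       -9.25328686e-05,  7.78148149e-06]), 'ee_pos': array([0.21933871, 0.44854953, 0.20328657]), 'eef_rot': array([-2.33647504e-04,  2.25441723e-01,  9.74256074e-01, -1.03830690e-03]), 'wrist_force': array([-0.20333368,  0.67959801,  0.75492163]), 'wrist_torque': array([-0.00833349,  0.02075389,  0.06740248]), 'width': 0.08529831164101451}
top {'fovy': 45.466096378242156, 'cx': 314.6860598595219, 'cy': 241.11247109595203, 'rvec': array([ 2.18355964, -2.16983665,  0.09810919]), 'tvec': array([0.01107094, 0.55792624, 1.07206719])}
side {'fovy': 56.85344835706731, 'cx': 320.8169054815946, 'cy': 242.10932141506805, 'rvec': array([ 2.29588246, -0.58612417,  0.22461392]), 'tvec': array([-0.49661633,  0.24192927,  0.73140336])}
wrist {'fovy': 58.14847026239014, 'cx': 321.01819701507696, 'cy': 234.77789453266092, 'tool_from_camera': array([[ 3.03121680e-04, -9.59340569e-01, -2.82250918e-01,
         7.12445055e-02],
       [ 9.99999912e-01,  2.08711279e-04,  3.64556676e-04,
        -2.82657547e-04],
       [-2.90825059e-04, -2.82251004e-01,  9.59340548e-01,
        -1.70186972e-01],
       [ 0.00000000e+00,  0.00000000e+00,  0.00000000e+00,
         1.00000000e+00]])}
```

View pics/top0.png

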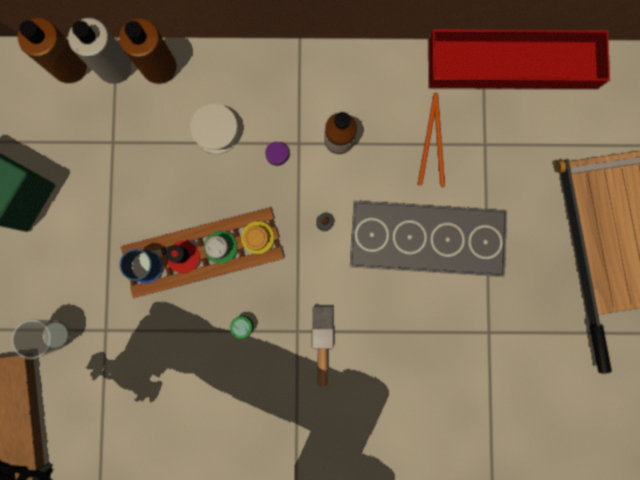

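View pics/side0.png

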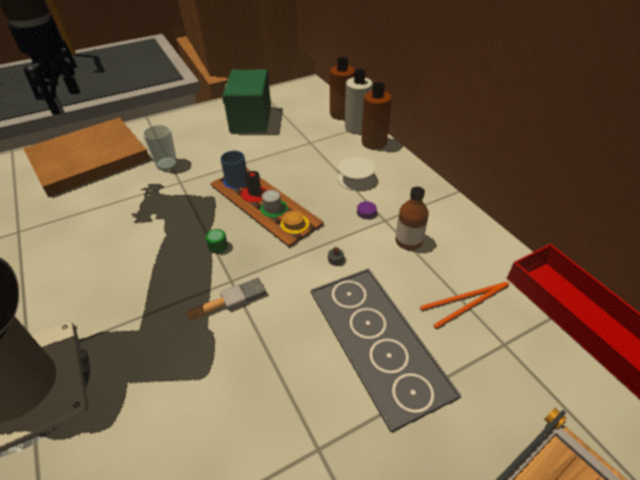

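View pics/wrist0.png

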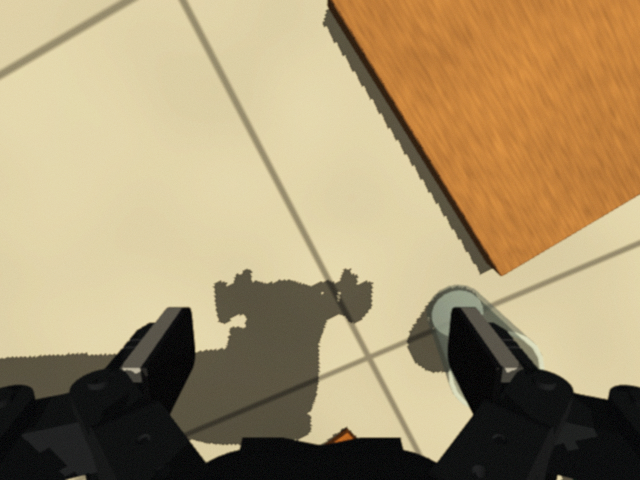

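Top view: the rack's row from the left is cup (142,264), canister (180,255), loupe (218,246), cap (257,237). The tray rings are at (371,235), (409,238), (447,240) and (486,242). 

Possible mix-ups:
- **Cap:** the brass disc on the yellow pad (257,237), or the purple disc (277,153). The brass one is meant.
- **Loupe:** the chrome one on the green pad (218,246), or the green one (241,327). The chrome one is meant.
- **Cup:** the blue one (142,264), or the glass at (33,340). The blue one is meant.
- **Canister:** the black one on the red pad (180,255), or the small dark knob (325,221). The one on the red pad is meant.

```bash
cat > h.py <<'E'
import numpy as np,cv2
from scipy.spatial.transform import Rotation as R
from plant import r,cams
def K(i):
    f=240/np.tan(np.radians(i["fovy"])/2); return np.array([[f,0,i["cx"]],[0,f,i["cy"]],[0,0,1]])
def campose(n,s=None):
    i=cams.camera_info(n)
    if n!="wrist":
        Rm=cv2.Rodrigues(i["rvec"])[0]; return K(i),Rm.T,-Rm.T@i["tvec"]
    T=i["tool_from_camera"]; q=s["eef_rot"]; Rt=R.from_quat([q[1],q[2],q[3],q[0]]).as_matrix()
    return K(i),Rt@T[:3,:3],s["ee_pos"]+Rt@T[:3,3]
def ray(n,uv,z,s=None):
    k,Rc,c=campose(n,s); d=Rc@np.linalg.inv(k)@np.array([uv[0],uv[1],1.]); return c+d*(z-c[2])/d[2]
def proj(n,p,s=None):
    k,Rc,c=campose(n,s); v=k@(Rc.T@(np.array(p)-c)); return v[:2]/v[2]
E
python3 - <<'E'
from h import *
im=cv2.imread("pics/top0.png"); hsv=cv2.cvtColor(im,cv2.COLOR_BGR2HSV)
crop=im[190:310,110:290]; cv2.imwrite("pics/crop0.png",cv2.resize(crop,None,fx=4.4,fy=4.4,interpolation=cv2.INTER_CUBIC))
# rings: white in tray ROI
m=np.zeros(im.shape[:2],np.uint8); roi=(slice(195,280),slice(345,512))
g=cv2.cvtColor(im,cv2.COLOR_BGR2GRAY); m[roi]=((g[roi]>105)).astype(np.uint8)
# keep components
n,l,st,c=cv2.connectedComponentsWithStats(m)
P=[]
for k in range(1,n):
    x,y,w,h,a=st[k]
    if 25<w<45 and 25<h<45:
        u=(x+w/2-.5,y+h/2-.5); p=ray("top",u,.004); P.append(p); print("ring",u,w,h,a,p.round(4))
    elif a<15 and w<6: print("small",c[k].round(1),a,ray("top",c[k],.004).round(4))
for nm,lo,hi in [("yellow",(22,120,80),(34,255,255)),("green",(50,100,50),(85,255,255)),("red",(0,180,80),(6,255,255)),("blue",(95,80,30),(125,255,255))]:
    mm=cv2.inRange(hsv,lo,hi); mm[:200]=0;mm[300:]=0;mm[:,:115]=0;mm[:,290:]=0
    pts=cv2.findNonZero(mm); hull=cv2.convexHull(pts); (cc,rr)=cv2.minEnclosingCircle(hull); 
    e=cv2.fitEllipse(hull); print(nm,len(pts),cc,rr,e[0],e[1],ray("top",e[0],.014).round(4))
E
```

```text
ring (np.float64(371.5), np.float64(234.5)) 36 36 384 [ 0.5734 -0.0963  0.004 ]
ring (np.float64(409.0), np.float64(237.0)) 35 35 363 [ 0.5689 -0.1696  0.004 ]
ring (np.float64(447.0), np.float64(239.0)) 35 35 355 [ 0.5655 -0.2438  0.004 ]
ring (np.float64(485.0), np.float64(242.0)) 35 35 343 [ 0.5601 -0.3179  0.004 ]
yellow 409 (238.5, 242.5) 35.531776428222656 (238.758056640625, 241.9039306640625) (40.9936408996582, 72.83126831054688) [0.5563 0.1613 0.014 ]
green 263 (220.2446746826172, 246.7553253173828) 16.6246395111084 (220.180419921875, 246.81884765625) (31.069067001342773, 32.651268005371094) [0.5466 0.197  0.014 ]
red 442 (182.61917114257812, 257.02850341796875) 16.721864700317383 (182.6532440185547, 256.85333251953125) (31.660079956054688, 33.22981643676758) [0.5267 0.269  0.014 ]
blue 344 (141.0, 266.0) 20.61562728881836 (141.444580078125, 265.4921875) (32.66530990600586, 41.750465393066406) [0.5095 0.3478 0.014 ]
```

View pics/crop0.png

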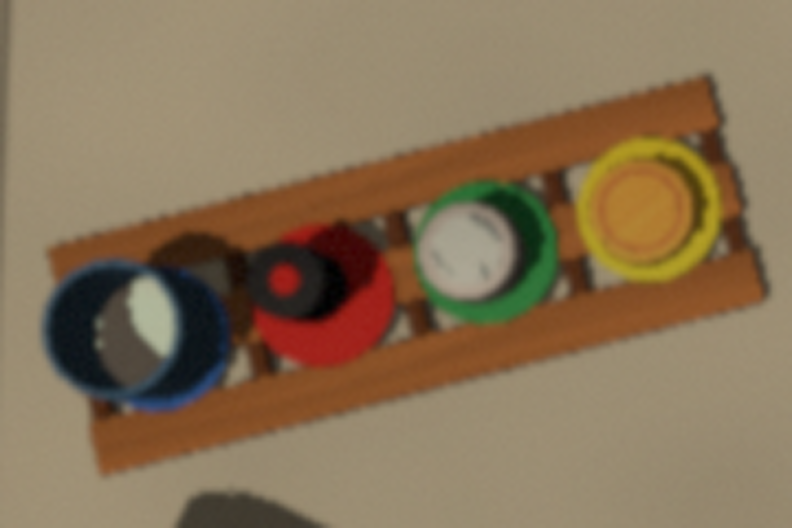

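The close crop confirms the brass disc on the yellow pad, chrome on green, black with a red spot on red, and the blue cup on the blue pad. Next I compute positions from the known heights.

```bash
cat >> h.py <<'E'
PITCH=.074
def yaw(s):
    q=s["eef_rot"];Rt=R.from_quat([q[1],q[2],q[3],q[0]]).as_matrix(); return Rt, np.degrees(np.arctan2(Rt[1,1],Rt[0,1]))
def go(p,jaw=None):
    s=r.observe();Rt,a=yaw(s);d=np.array(p)-s["ee_pos"]
    print("t",s["clock"].__round__(2),"pos",s["ee_pos"].round(4),"jaw",round(a,1),"tilt z",Rt[:,2].round(3),"w",round(s["width"],4),"F",s["wrist_force"].round(1))
    if jaw is not None:
        t=(jaw-a+90)%180-90; print("turn tool z deg",-t,"rows(8deg)",-t/8)
        Rn=R.from_euler("z",np.radians(t)).as_matrix()@Rt; print("  after-turn shift rows",(Rn.T@d/.03).round(2))
    print("shift rows now",(Rt.T@d/.03).round(2))
E
python3 - <<'E'
from h import *
im=cv2.imread("pics/top0.png"); c=lambda x,y:(x/4.4+110-.4,y/4.4+190-.4)
for n,u,z in [("yel",c(650,210),.014),("grn",c(486,253),.014),("red",c(325,294),.014),("cap",c(638,207),.032),("loupe",c(467,250),.050),("can",c(285,278),.066),("cup",c(113,330),.082)]:
    p=ray("top",u,z); print(n,np.round(u,1),p.round(4),"side px",proj("side",p).round(1))
s=cv2.imread("pics/side0.png")[140:250,200:335]; cv2.imwrite("pics/side0c.png",cv2.resize(s,None,fx=5,fy=5,interpolation=cv2.INTER_CUBIC))
E
```

```text
yel [257.3 237.3] [0.5654 0.1256 0.014 ] side px [294.4 223.9]
grn [220.1 247.1] [0.546  0.1973 0.014 ] side px [273.2 208.3]
red [183.5 256.4] [0.5276 0.2674 0.014 ] side px [254.2 194. ]
cap [254.6 236.6] [0.565 0.129 0.032] side px [293.1 217. ]
loupe [215.7 246.4] [0.5445 0.1994 0.05  ] side px [270.8 195.8]
can [174.4 252.8] [0.531  0.2724 0.066 ] side px [252.1 174.8]
cup [135.3 264.6] [0.5081 0.3385 0.082 ] side px [231.7 157.5]
```

View pics/side0c.png

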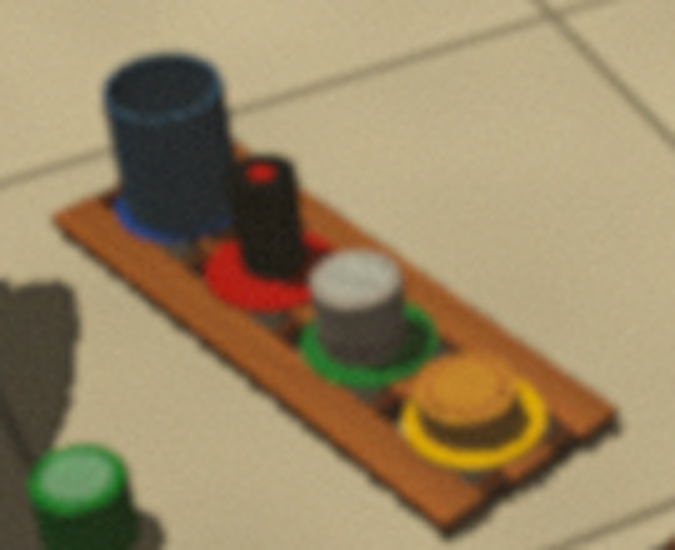

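Side-view projections match the picked tops within 1 px: cap (293,217), loupe (271,196), canister (252,175), cup (232,158). The rack yaw is about 15° and the tray's about −3.4°. Next I go above the cap.

```bash
python3 -c "
from h import *
go([.565,.129,.15],15)"
```

```text
t 0.15 pos [0.2194 0.4487 0.2035] jaw 63.9 tilt z [-0.001 -0.001 -1.   ] w 0.0854 F [ 0.4 -0.4  0.1]
turn tool z deg 48.93932051891686 rows(8deg) 6.117415064864607
  after-turn shift rows [-13.28   8.37   1.77]
shift rows now [-15.03  -4.51   1.79]
```

Call:
carry_out(commands=[[[0,0,0,0,0,1,-1],[0,0,0,0,0,1,-1],[0,0,0,0,0,1,-1],[0,0,0,0,0,1,-1],[0,0,0,0,0,1,-1],[0,0,0,0,0,1,-1],[-0.5,0.3,0,0,0,0.1,-1],[-1,0.6,0,0,0,0,-1]]])

```text
clock: 0.95
ee_pos: [0.2538, 0.4107, 0.2001]
eef_rot: [0.0, 0.62, 0.785, -0.004]
wrist_force: [-0.6, -0.3, 0.4]
width: 0.0854
```

Call:
carry_out(commands=[[[-1,0.65,0,0,0,0,-1],[-1,0.65,0,0,0,0,-1],[-1,0.65,0,0,0,0,-1],[-1,0.65,0,0,0,0,-1],[-1,0.65,0,0,0,0,-1],[-1,0.65,0,0,0,0,-1],[-1,0.65,0,0,0,0,-1],[-1,0.65,0.5,0,0,0,-1]]])

```text
clock: 1.75
ee_pos: [0.4678, 0.2057, 0.1849]
eef_rot: [0.001, 0.618, 0.786, -0.004]
wrist_force: [1.1, 1.1, 0.3]
width: 0.0854
```

```bash
python3 -c "
from h import *
go([.565,.129,.15],15)"
```

```text
t 1.75 pos [0.4678 0.2057 0.1849] jaw 13.7 tilt z [-0.004 -0.008 -1.   ] w 0.0854 F [1.1 1.1 0.3]
turn tool z deg -1.320538772322692 rows(8deg) -0.1650673465403365
  after-turn shift rows [-3.3   2.48  1.17]
shift rows now [-3.24  2.55  1.17]
```

Add to h.py:
```python
_go=go
def go(p,jaw=None):
    _go(p,jaw); s=r.observe();Rt,a=yaw(s); w=np.cross(Rt[:,2],[0,0,-1.]); print("tiltfix rx,ry rows",(Rt.T@w/np.radians(8)).round(2)[:2])
```

```text
(no output)
```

Call:
carry_out(commands=[[[-0.9,0.7,0.3,0,0,-0.17,-1],[-0.9,0.7,0.3,0,0,0,-1],[-0.8,0.6,0.3,0,0,0,-1],[-0.4,0.3,0.2,0,0,0,-1],[-0.2,0.1,0,0,0,0,-1],[0,0,0,0,0,0,-1],[0,0,0,0,0,0,-1],[0,0,0,0,0,0,-1]]])

```text
clock: 2.55
ee_pos: [0.5633, 0.1247, 0.147]
eef_rot: [-0.002, 0.61, 0.793, -0.007]
wrist_force: [-0.9, 0.6, 0.5]
width: 0.0855
```

```bash
python3 -c "
from h import *
go([.565,.129,.04],15)
s=r.observe();cv2.imwrite('pics/w1.png',cams.capture('wrist')[:,:,::-1])
print(proj('wrist',[.565,.129,.032],s),proj('wrist',[.5654,.1256,.014],s),proj('wrist',[.5445,.1994,.05],s))"
```

```text
t 2.55 pos [0.5633 0.1247 0.147 ] jaw 14.8 tilt z [-0.012 -0.009 -1.   ] w 0.0855 F [-0.9  0.6  0.5]
turn tool z deg -0.15263587731389805 rows(8deg) -0.019079484664237256
  after-turn shift rows [0.14 0.14 3.57]
shift rows now [0.14 0.14 3.57]
tiltfix rx,ry rows [-0.1   0.04]
[327.04980623 210.77149051] [326.3720967  209.49737747] [324.55249158  96.68752725]
```

View pics/w1.png

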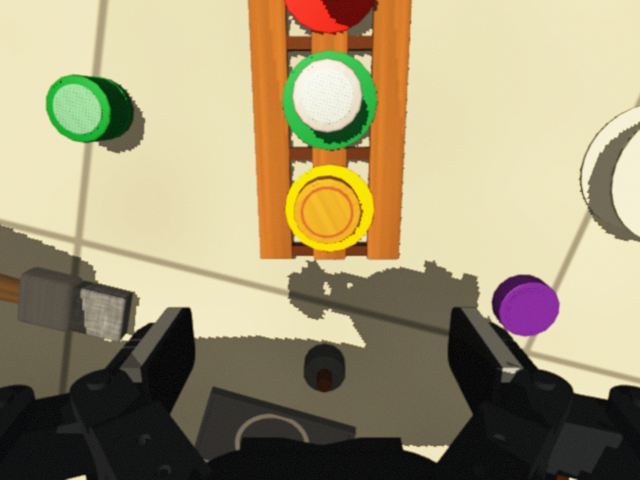

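The wrist view shows the brass cap at (328,210) against (327,211) predicted, and the chrome loupe at (327,95). The green look-alike (78,108) and the purple disc (525,305) are clear of the path. Descending on the cap.

Call:
carry_out(commands=[[[0.14,0.14,1,-0.1,0.04,0,-1],[0,0,1,0,0,0,-1],[0,0,1,0,0,0,-1],[0,0,0.6,0,0,0,-1],[0,0,0.4,0,0,0,-1],[0,0,0.2,0,0,0,-1],[0,0,0,0,0,0,-1],[0,0,0,0,0,0,-1]]])

```text
clock: 3.4
ee_pos: [0.5678, 0.1372, 0.0245]
eef_rot: [0.004, 0.606, 0.796, 0.006]
wrist_force: [0.0, -0.0, 0.7]
width: 0.0858
```

```bash
python3 -c "
from h import *
go([.565,.129,.014],15)
"
```

```text
t 3.4 pos [0.5678 0.1372 0.0245] jaw 15.4 tilt z [ 0.013  0.005 -1.   ] w 0.0858 F [ 0.  -0.   0.7]
turn tool z deg 0.42241316938519446 rows(8deg) 0.05280164617314931
  after-turn shift rows [-0.24 -0.17  0.35]
shift rows now [-0.24 -0.17  0.35]
tiltfix rx,ry rows [ 0.1  -0.01]
```

Call:
carry_out(commands=[[[-0.25,-0.17,0.1,0.1,0,0,-1],[0,0,0,0,0,0,-1],[0,0,0,0,0,0,-1],[0,0,0,0,0,0,-1],[0,0,0,0,0,0,-1],[0,0,0,0,0,0,-1],[0,0,0,0,0,0,-1],[0,0,0,0,0,0,-1]]])

```text
clock: 4.2
ee_pos: [0.5677, 0.1281, 0.0249]
eef_rot: [0.001, 0.606, 0.795, 0.003]
wrist_force: [0.2, -0.3, 0.0]
width: 0.085
```

```bash
python3 -c "
from h import *
go([.565,.129,.014],15)
"
```

```text
t 4.2 pos [0.5677 0.1281 0.0249] jaw 15.4 tilt z [ 0.005  0.002 -1.   ] w 0.085 F [ 0.2 -0.3  0. ]
turn tool z deg 0.37858494349151783 rows(8deg) 0.04732311793643973
  after-turn shift rows [ 0.05 -0.08  0.36]
shift rows now [ 0.05 -0.08  0.36]
tiltfix rx,ry rows [ 0.04 -0.  ]
```

Call:
carry_out(commands=[[[0.05,-0.05,0.25,0.03,0,0,-1],[0,-0.04,0.15,0,0,0,-1],[0,0,0,0,0,0,-1],[0,0,0,0,0,0,-1],[0,0,0,0,0,0,-1],[0,0,0,0,0,0,-1],[0,0,0,0,0,0,-1],[0,0,0,0,0,0,-1]]])

```text
clock: 5.0
ee_pos: [0.564, 0.129, 0.0112]
eef_rot: [-0.0, 0.606, 0.795, 0.0]
wrist_force: [0.2, -0.6, 0.2]
width: 0.0851
```

```bash
python3 -c "
from h import *
go([.565,.129,.014],15)
"
```

```text
t 5.0 pos [0.564  0.129  0.0112] jaw 15.4 tilt z [-0.     0.001 -1.   ] w 0.0851 F [ 0.2 -0.6  0.2]
turn tool z deg 0.39752747164273217 rows(8deg) 0.04969093395534152
  after-turn shift rows [-0.01  0.03 -0.09]
shift rows now [-0.01  0.03 -0.09]
tiltfix rx,ry rows [ 0.   -0.01]
```

Call:
carry_out(commands=[[[0,0,-0.12,0,0,0,-1],[0,0,0,0,0,0,-1],[0,0,0,0,0,0,0.3],[0,0,0,0,0,0,0.3],[0,0,0,0,0,0,0.3],[0,0,0,0,0,0,0.3],[0,0,0,0,0,0,0.3],[0,0,0,0,0,0,0.3]]], force=40)

```text
clock: 5.8
ee_pos: [0.5643, 0.1291, 0.0156]
eef_rot: [0.0, 0.606, 0.795, 0.001]
wrist_force: [0.6, -0.8, -0.5]
width: 0.0296
```

```bash
python3 -c "
from h import *
go([.565,.129,.014],15)
"
```

```text
t 5.8 pos [0.5643 0.1291 0.0156] jaw 15.4 tilt z [ 0.001  0.001 -1.   ] w 0.0296 F [ 0.6 -0.8 -0.5]
turn tool z deg 0.39674731554998743 rows(8deg) 0.04959341444374843
  after-turn shift rows [-0.01  0.02  0.05]
shift rows now [-0.01  0.02  0.05]
tiltfix rx,ry rows [ 0.01 -0.01]
```

The width is 29.6 mm, less than the 46 mm cap, so I look to see what happened.

```bash
python3 -c "
from h import *
a=cams.capture('side')[:,:,::-1]
cv2.imwrite('pics/s2.png',cv2.resize(a[120:260,180:360],None,fx=4,fy=4))
cv2.imwrite('pics/w2.png',cams.capture('wrist')[:,:,::-1])"
```

```text
(no output)
```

View pics/s2.png

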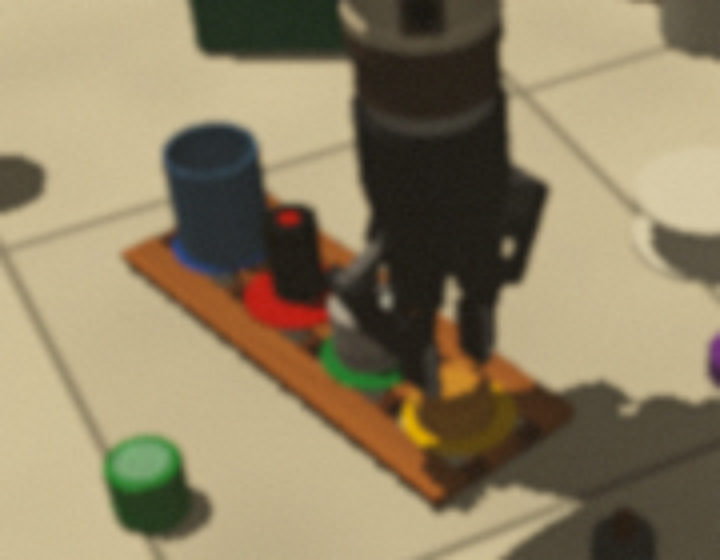

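View pics/w2.png

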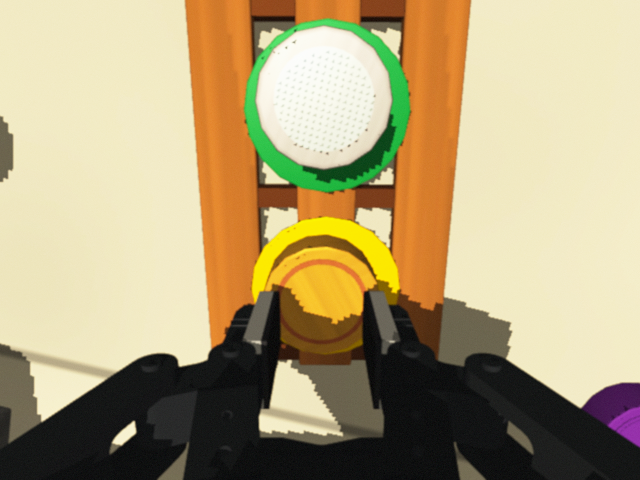

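```bash
python3 -c "
from h import *
s=r.observe();Rt,a=yaw(s)
for z in [0,-.01,-.02,-.03,-.04]:
  for y in (-.015,.015,.022,-.022):
    for x in (0.011,):
      p=s['ee_pos']+Rt@[x,y,z]; print(z,y,'side crop',((proj('side',p)-[180,120])*4).round(0),'wrist',proj('wrist',p,s).round(0))
"
```

```text
0 -0.015 side crop [419. 414.] wrist [284. 258.]
0 0.015 side crop [460. 388.] wrist [356. 258.]
0 0.022 side crop [469. 382.] wrist [373. 258.]
0 -0.022 side crop [410. 420.] wrist [268. 258.]
-0.01 -0.015 side crop [418. 400.] wrist [282. 267.]
-0.01 0.015 side crop [459. 375.] wrist [358. 267.]
-0.01 0.022 side crop [468. 369.] wrist [376. 267.]
-0.01 -0.022 side crop [408. 406.] wrist [265. 267.]
-0.02 -0.015 side crop [417. 387.] wrist [280. 276.]
-0.02 0.015 side crop [458. 361.] wrist [360. 276.]
-0.02 0.022 side crop [467. 356.] wrist [379. 276.]
-0.02 -0.022 side crop [407. 393.] wrist [261. 276.]
-0.03 -0.015 side crop [415. 373.] wrist [277. 287.]
-0.03 0.015 side crop [457. 348.] wrist [363. 287.]
-0.03 0.022 side crop [466. 342.] wrist [383. 287.]
-0.03 -0.022 side crop [406. 379.] wrist [257. 287.]
-0.04 -0.015 side crop [414. 359.] wrist [274. 299.]
-0.04 0.015 side crop [456. 334.] wrist [366. 299.]
-0.04 0.022 side crop [466. 328.] wrist [387. 299.]
-0.04 -0.022 side crop [404. 365.] wrist [253. 299.]
```

```bash
python3 -c "
from h import *
a=cams.capture('side')[:,:,::-1]
cv2.imwrite('pics/s2b.png',cv2.resize(a[180:240,260:340],None,fx=10,fy=10,interpolation=cv2.INTER_CUBIC))"
```

```text
(no output)
```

View pics/s2b.png

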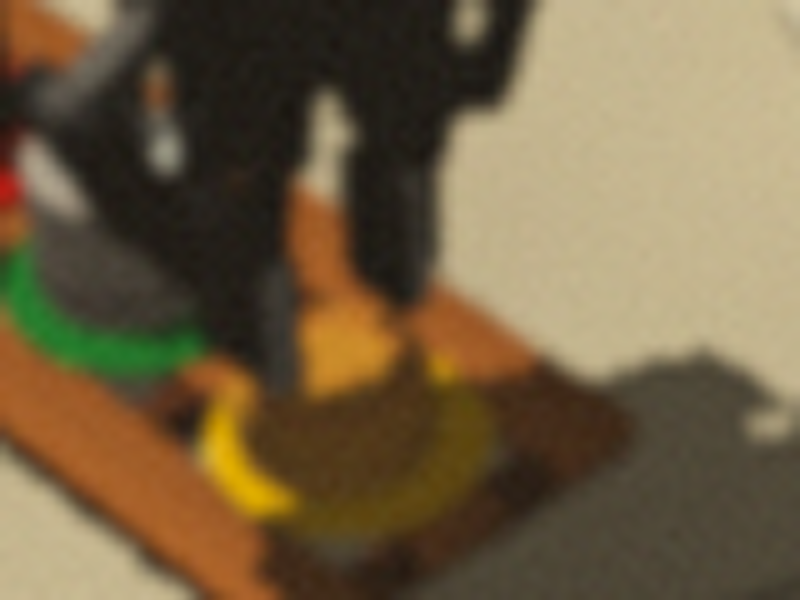

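Both views put the fingertips about 30 mm behind the reported TCP at this opening, so the jaws closed above the untouched cap. I'll use the seen tip position: open, go lower in small steps, and watch the force.

Call:
carry_out(commands=[[[0,0,0,0,0,0,-1],[0,0,0,0,0,0,-1],[0,0,0,0,0,0,-1],[0,0,0,0,0,0,-1],[0,0,0,0,0,0,-1],[0,0,0.25,0,0,0,-1],[0,0,0.1,0,0,0,-1],[0,0,0,0,0,0,-1]]])

```text
clock: 6.75
ee_pos: [0.5643, 0.1291, 0.0041]
eef_rot: [0.0, 0.606, 0.795, 0.001]
wrist_force: [0.7, -0.1, -0.1]
width: 0.0859
```

Call:
carry_out(commands=[[[0,0,0.2,0,0,0,-1],[0,0,0.15,0,0,0,-1],[0,0,0.1,0,0,0,-1],[0,0,0.1,0,0,0,-1],[0,0,0,0,0,0,-1],[0,0,0,0,0,0,-1],[0,0,0,0,0,0,-1],[0,0,0,0,0,0,-1]]])

```text
clock: 7.55
ee_pos: [0.564, 0.129, -0.0145]
eef_rot: [-0.0, 0.606, 0.795, 0.0]
wrist_force: [1.5, 1.0, 0.9]
width: 0.0853
```

```bash
python3 -c "
from h import *
go([.565,.129,-.014],15)
a=cams.capture('side')[:,:,::-1]
cv2.imwrite('pics/s3.png',cv2.resize(a[180:240,260:340],None,fx=10,fy=10,interpolation=cv2.INTER_CUBIC))"
```

```text
t 7.55 pos [ 0.564   0.129  -0.0145] jaw 15.4 tilt z [-0.     0.001 -1.   ] w 0.0853 F [1.5 1.  0.9]
turn tool z deg 0.3937686094060382 rows(8deg) 0.049221076175754774
  after-turn shift rows [-0.01  0.03 -0.02]
shift rows now [-0.01  0.03 -0.02]
tiltfix rx,ry rows [-0.   -0.01]
```

View pics/s3.png

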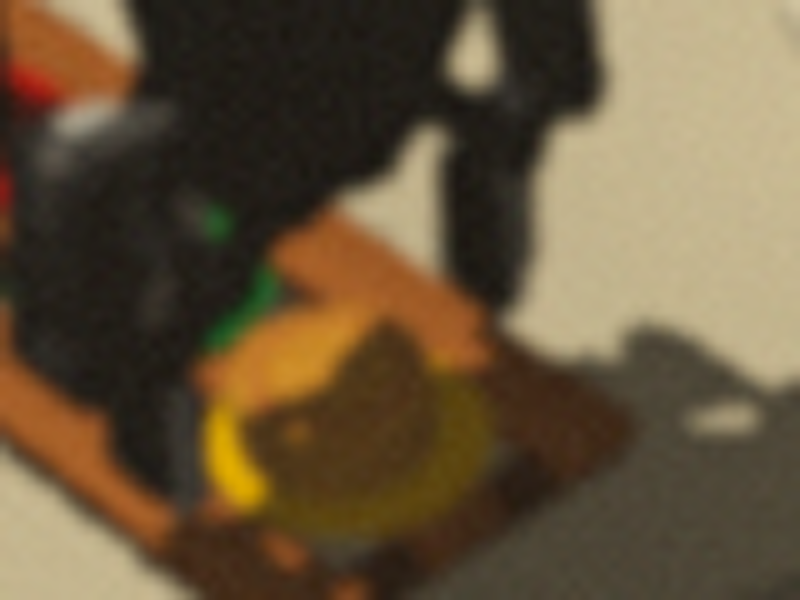

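The tips now straddle the cap near the rack slats, with no contact force. Closing.

Call:
carry_out(commands=[[[0,0,0,0,0,0,0.3],[0,0,0,0,0,0,0.3],[0,0,0,0,0,0,0.3],[0,0,0,0,0,0,0.3],[0,0,0,0,0,0,0.3],[0,0,0,0,0,0,0.3],[0,0,0,0,0,0,0.3],[0,0,0,0,0,0,0.3]]], force=40)

```text
clock: 8.4
ee_pos: [0.5645, 0.1291, -0.0136]
eef_rot: [0.0, 0.606, 0.795, 0.001]
wrist_force: [-0.1, 0.2, -0.1]
width: 0.0445
```

```bash
python3 -c "
from h import *
go([.565,.129,.1],15)
s=r.observe();cv2.imwrite('pics/w3.png',cams.capture('wrist')[:,:,::-1])"
```

```text
t 8.4 pos [ 0.5645  0.1291 -0.0136] jaw 15.4 tilt z [ 0.001  0.001 -1.   ] w 0.0445 F [-0.1  0.2 -0.1]
turn tool z deg 0.3955830587476612 rows(8deg) 0.04944788234345765
  after-turn shift rows [-0.01  0.02 -3.79]
shift rows now [-0.01  0.02 -3.79]
tiltfix rx,ry rows [ 0.01 -0.01]
```

View pics/w3.png

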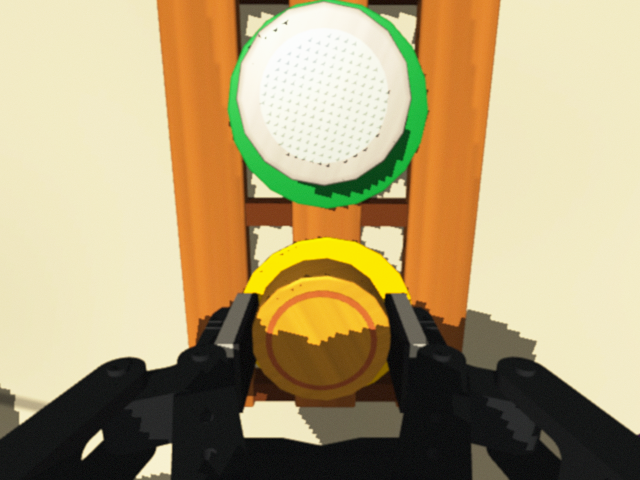

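Width 44.5 mm, so the cap is between the pads. Next I lift it and work out its offset in the hand.

```bash
cat >> h.py <<'E'
# ring centres from top view, fit line
P=np.array([[.5734,-.0963],[.5689,-.1696],[.5655,-.2438],[.5601,-.3179]])
def rings():
    c=P.mean(0); d=P-c; u=np.linalg.svd(d)[2][0]; u=u*np.sign(u[1])
    return [c+u*o for o in (.111,.037,-.037,-.111)], np.degrees(np.arctan2(-u[0],u[1]))
E
python3 -c "
from h import *
s=r.observe();Rt,a=yaw(s)
p=ray('wrist',(322,338),.032,s);print(p,'in tool',Rt.T@(p-s['ee_pos']))
print(rings())
go([*rings()[0][0],.1],rings()[1])
"
```

```text
[0.56516402 0.12906409 0.032     ] in tool [-0.00020494  0.00062856 -0.04561283]
([array([ 0.57346787, -0.09609006]), array([ 0.56913929, -0.16996335]), array([ 0.56481071, -0.24383665]), array([ 0.56048213, -0.31770994])], np.float64(-3.353389807026978))
t 8.45 pos [ 0.5646  0.1291 -0.0136] jaw 15.4 tilt z [ 0.001  0.001 -1.   ] w 0.0444 F [ 0.2 -0.3 -0.3]
turn tool z deg 18.746764776487097 rows(8deg) 2.343345597060887
  after-turn shift rows [-7.47  0.74 -3.79]
shift rows now [-7.31 -1.7  -3.79]
tiltfix rx,ry rows [ 0.01 -0.01]
```

Call:
carry_out(commands=[[[0,0,-0.5,0,0,0,0.3],[0,0,-1,0,0,0,0.3],[0,0,-1,0,0,0,0.3],[0,0,-1,0,0,0,0.3],[0,0,-0.5,0,0,0,0.3],[0,0,-0.2,0,0,0,0.3],[0,0,0,0,0,0,0.3],[0,0,0,0,0,0,0.3]]])

```text
clock: 9.25
ee_pos: [0.5611, 0.1283, 0.1127]
eef_rot: [-0.003, 0.606, 0.795, -0.003]
wrist_force: [-1.0, 0.6, -0.8]
width: 0.0444
```

```bash
python3 -c "
from h import *
go([*rings()[0][0],.1],rings()[1])
s=r.observe();cv2.imwrite('pics/w4.png',cams.capture('wrist')[:,:,::-1])
"
```

```text
t 9.25 pos [0.5611 0.1283 0.1127] jaw 15.4 tilt z [-0.008 -0.001 -1.   ] w 0.0444 F [-1.   0.6 -0.8]
turn tool z deg 18.750007217079443 rows(8deg) 2.3437509021349303
  after-turn shift rows [-7.44  0.85  0.41]
shift rows now [-7.32 -1.59  0.43]
tiltfix rx,ry rows [-0.05 -0.01]
```

View pics/w4.png

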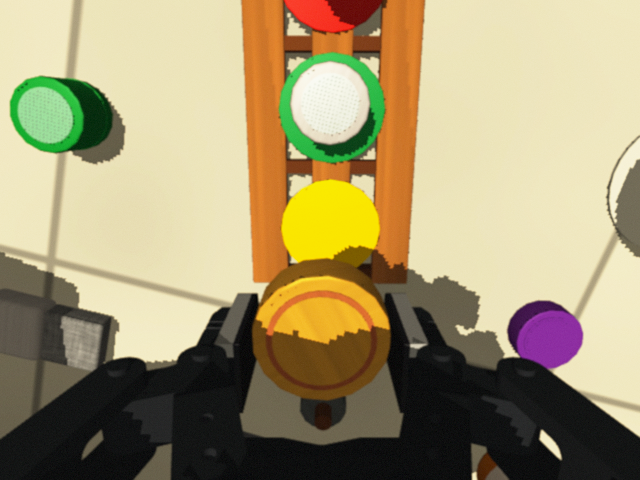

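The cap is held level, centred within 0.6 mm, and clear of its yellow pad (330,225). Moving to the tray's left ring.

Call:
carry_out(commands=[[[-0.5,-0.1,-0.2,0,0,0.8,0.3],[-1,-0.1,0,0,0,0.8,0.3],[-1,0.1,0,0,0,0.74,0.3],[-1,0.15,0,0,0,0,0.3],[-1,0.15,0,0,0,0,0.3],[-1,0.15,0,0,0,0,0.3],[-1,0.15,0,0,0,0,0.3],[-0.5,0.1,0,0,0,0,0.3]]])

```text
clock: 10.1
ee_pos: [0.5732, -0.0872, 0.1061]
eef_rot: [-0.01, 0.729, 0.684, -0.011]
wrist_force: [0.7, 0.0, -0.8]
width: 0.0443
```

```bash
python3 -c "
from h import *
go([*rings()[0][0],.1],rings()[1])
s=r.observe();cv2.imwrite('pics/w5.png',cams.capture('wrist')[:,:,::-1])
for q in rings()[0]: print(proj('wrist',[*q,.004],s).round(0))
"
```

```text
t 10.1 pos [ 0.5732 -0.0872  0.1061] jaw -3.7 tilt z [-0.029 -0.001 -1.   ] w 0.0443 F [ 0.7  0.  -0.8]
turn tool z deg -0.34800415578118304 rows(8deg) -0.04350051947264788
  after-turn shift rows [-0.29  0.03  0.2 ]
shift rows now [-0.29  0.04  0.2 ]
tiltfix rx,ry rows [-0.21  0.02]
[326. 235.]
[326. 335.]
[327. 422.]
[327. 499.]
```

View pics/w5.png

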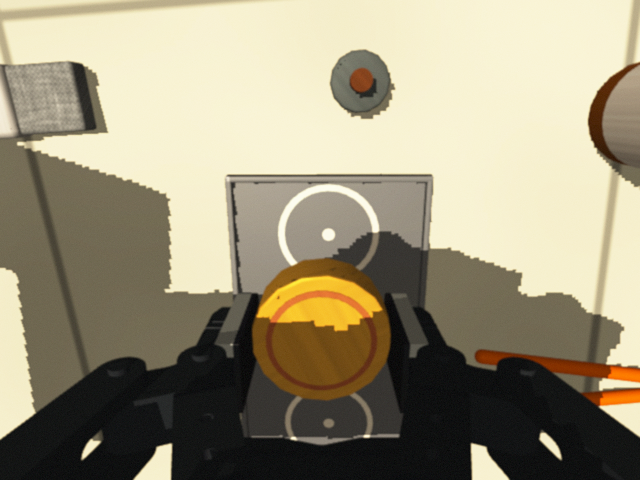

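The left ring's dot is at (328,235) against (326,235) predicted, so the map is good to about 1 mm. Lowering.

Call:
carry_out(commands=[[[-0.29,0.04,0.5,-0.1,0,0,0.3],[0,0,1,-0.05,0,0,0.3],[0,0,0.7,0,0,0,0.3],[0,0,0.3,0,0,0,0.3],[0,0,0,0,0,0,0.3],[0,0,0,0,0,0,0.3],[0,0,0,0,0,0,0.3],[0,0,0,0,0,0,0.3]]])

```text
clock: 10.95
ee_pos: [0.5735, -0.0946, 0.0277]
eef_rot: [-0.003, 0.73, 0.684, -0.003]
wrist_force: [-0.2, 0.5, -0.5]
width: 0.0447
```

```bash
python3 -c "
from h import *
go([*rings()[0][0],-.0225],rings()[1])
s=r.observe();cv2.imwrite('pics/w6.png',cams.capture('wrist')[:,:,::-1])
for q in rings()[0]: print(proj('wrist',[*q,.004],s).round(0))
"
```

```text
t 10.95 pos [ 0.5735 -0.0946  0.0277] jaw -3.7 tilt z [-0.009  0.    -1.   ] w 0.0447 F [-0.2  0.5 -0.5]
turn tool z deg -0.33929803062062547 rows(8deg) -0.042412253827578184
  after-turn shift rows [-0.05  0.02  1.67]
shift rows now [-0.05  0.02  1.67]
tiltfix rx,ry rows [-0.06  0.  ]
[321. 266.]
[322. 398.]
[322. 508.]
[323. 600.]
```

View pics/w6.png

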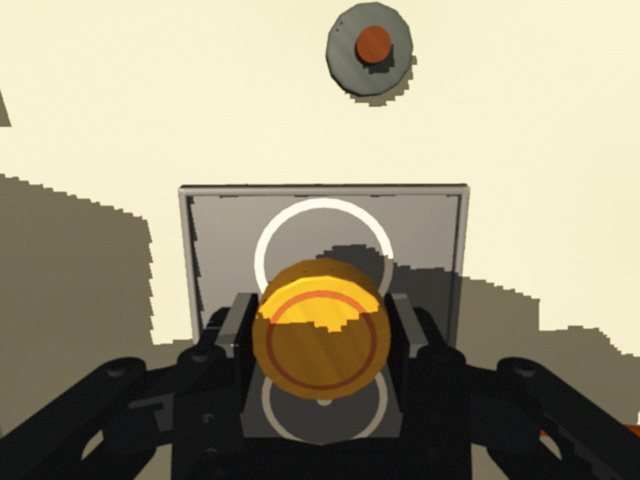

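Call:
carry_out(commands=[[[-0.05,0.05,0.5,-0.05,0,0,0.3],[0,0,0.5,0,0,0,0.3],[0,0,0.3,0,0,0,0.3],[0,0,0.1,0,0,0,0.3],[0,0,0,0,0,0,0.3],[0,0,0,0,0,0,0.3],[0,0,0,0,0,0,0.3],[0,0,0,0,0,0,0.3]]])

```text
clock: 11.8
ee_pos: [0.5803, -0.097, -0.0092]
eef_rot: [0.004, 0.729, 0.684, 0.003]
wrist_force: [0.1, -0.4, 0.1]
width: 0.0448
```

```bash
python3 -c "
from h import *
go([*(rings()[0][0]+[.001,0]),-.0225],rings()[1])
s=r.observe();cv2.imwrite('pics/w7.png',cams.capture('wrist')[:,:,::-1])
for q in rings()[0]: print(proj('wrist',[*q,.004],s).round(0))
"
```

```text
t 11.8 pos [ 0.5803 -0.097  -0.0092] jaw -3.7 tilt z [ 0.011 -0.002 -1.   ] w 0.0448 F [ 0.1 -0.4  0.1]
turn tool z deg -0.32693482133400664 rows(8deg) -0.04086685266675083
  after-turn shift rows [ 0.02 -0.2   0.44]
shift rows now [ 0.02 -0.2   0.44]
tiltfix rx,ry rows [0.08 0.01]
[303. 295.]
[306. 448.]
[308. 571.]
[310. 672.]
```

View pics/w7.png

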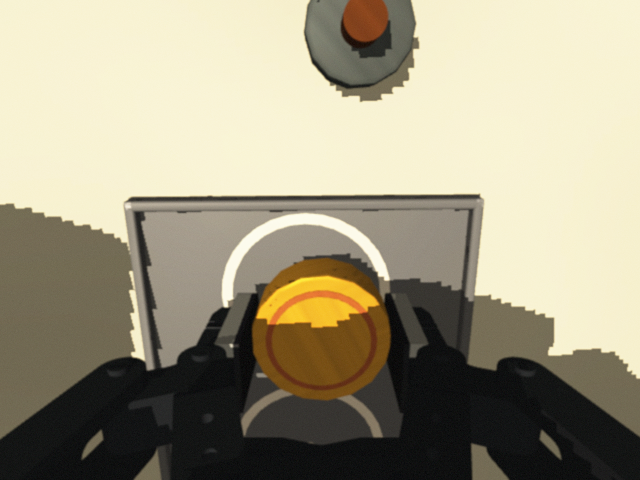

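Call:
carry_out(commands=[[[0.02,-0.2,0,0.08,0,0,0.3],[0,0,0.1,0,0,0,0.3],[0,0,0.1,0,0,0,0.3],[0,0,0.1,0,0,0,0.3],[0,0,0,0,0,0,0.3],[0,0,0,0,0,0,0.3],[0,0,0,0,0,0,0.3],[0,0,0,0,0,0,0.3]]])

```text
clock: 12.65
ee_pos: [0.574, -0.096, -0.0189]
eef_rot: [0.0, 0.729, 0.684, -0.001]
wrist_force: [0.4, 0.0, -2.0]
width: 0.0447
```

```bash
python3 -c "
from h import *
go([*(rings()[0][0]+[.001,0]),-.0225],rings()[1])
s=r.observe();cv2.imwrite('pics/w8.png',cams.capture('wrist')[:,:,::-1])
for q in rings()[0]: print(proj('wrist',[*q,.004],s).round(0),proj('wrist',[q[0]-.002,q[1]+.033,.004],s).round(0))
"
```

```text
t 12.65 pos [ 0.574  -0.096  -0.0189] jaw -3.7 tilt z [-0.001 -0.001 -1.   ] w 0.0447 F [ 0.4  0.  -2. ]
turn tool z deg -0.3266485662414169 rows(8deg) -0.040831070780177114
  after-turn shift rows [-0.    0.02  0.12]
shift rows now [-0.    0.02  0.12]
tiltfix rx,ry rows [-0.01  0.01]
[318. 307.] [307. 222.]
[320. 467.] [309. 401.]
[321. 593.] [311. 541.]
[321. 696.] [313. 653.]
```

View pics/w8.png

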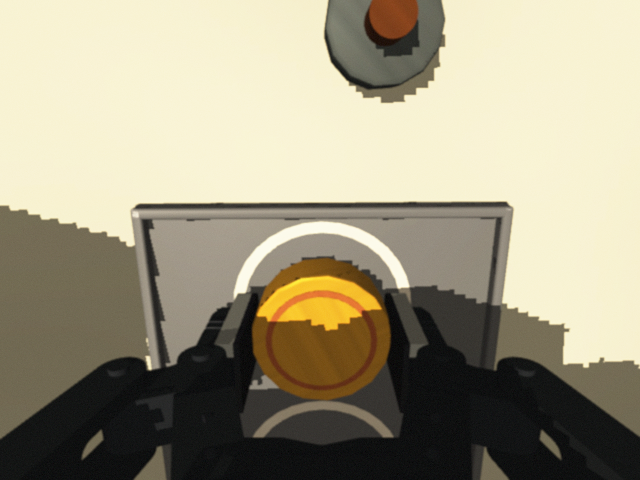

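The ring's centre column (~322) equals the cap's (322), and the ring's top row (222) matches the prediction. I set it down the last 3 mm and release.

Call:
carry_out(commands=[[[0,0,0.06,0,0,0,0.3],[0,0,0.05,0,0,0,0.3],[0,0,0,0,0,0,0.3],[0,0,0,0,0,0,0.3],[0,0,0,0,0,0,0.3],[0,0,0,0,0,0,0],[0,0,0,0,0,0,-1],[0,0,0,0,0,0,-1]]])

```text
clock: 13.5
ee_pos: [0.5744, -0.096, -0.022]
eef_rot: [0.0, 0.729, 0.684, -0.001]
wrist_force: [-0.1, -0.1, 0.6]
width: 0.0718
```

```bash
python3 -c "
from h import *
go([*(rings()[0][0]),.12],rings()[1])
"
```

```text
t 13.5 pos [ 0.5744 -0.096  -0.022 ] jaw -3.7 tilt z [-0.    -0.001 -1.   ] w 0.0718 F [-0.1 -0.1  0.6]
turn tool z deg -0.3286037309837724 rows(8deg) -0.04107546637297155
  after-turn shift rows [-0.01 -0.03 -4.73]
shift rows now [-0.01 -0.03 -4.73]
tiltfix rx,ry rows [-0.    0.01]
```

Call:
carry_out(commands=[[[0,0,0,0,0,0,-1],[0,0,0,0,0,0,-1],[0,0,-0.3,0,0,0,-1],[0,0,-1,0,0,0,-1],[0,0,-1,0,0,0,-1],[0,0,-1,0,0,0,-1],[0,0,-0.7,0,0,0,-1],[0,0,0,0,0,0,-1]]])

```text
clock: 14.3
ee_pos: [0.574, -0.0958, 0.1047]
eef_rot: [0.0, 0.729, 0.684, -0.001]
wrist_force: [0.4, -0.2, 0.4]
width: 0.0854
```

```bash
python3 -c "
from h import *
go([.5445,.1994,.09],15)
s=r.observe();cv2.imwrite('pics/w9.png',cams.capture('wrist')[:,:,::-1])
"
```

```text
t 14.3 pos [ 0.574  -0.0958  0.1047] jaw -3.7 tilt z [-0.001 -0.001 -1.   ] w 0.0854 F [ 0.4 -0.2  0.4]
turn tool z deg -18.68330966938261 rows(8deg) -2.335413708672826
  after-turn shift rows [9.76 1.6  0.48]
shift rows now [ 9.76 -1.61  0.48]
tiltfix rx,ry rows [-0.    0.01]
```

View pics/w9.png

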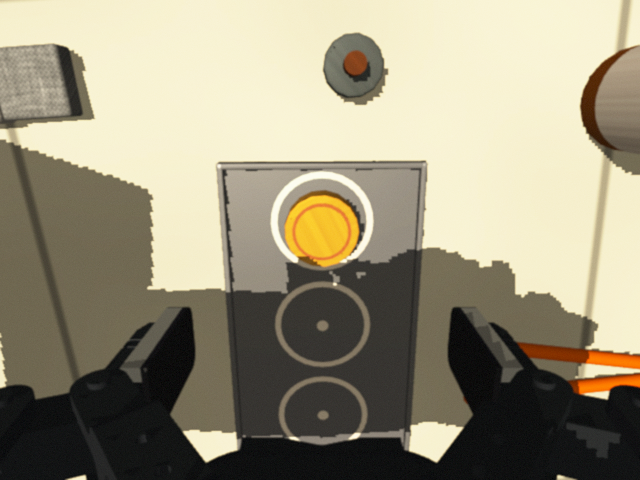

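The cap stands in the left ring: cap (322,228), ring centre about (322,222). I check that offset numerically.

```bash
python3 -c "
from h import *
s=r.observe()
print(ray('wrist',(322,228.5),.022,s),ray('wrist',(322,222),.004,s),rings()[0][0], ray('wrist',(322.5,325.5),.004,s),ray('wrist',(322.5,414.5),.004,s))
for d in ([0,0],): print(proj('wrist',[*rings()[0][0],.022],s),proj('wrist',[*rings()[0][0],.004],s))
"
```

```text
[ 0.57410753 -0.09443797  0.022     ] [ 0.5740485  -0.09511917  0.004     ] [ 0.57346787 -0.09609006] [ 0.56970099 -0.16922759  0.004     ] [ 0.56508214 -0.24251323  0.004     ]
[321.1185918  231.18548848] [321.19770391 223.50638747]
```

Call:
carry_out(commands=[[[0.5,0,0,0,0,-0.8,-1],[1,0,0,0,0,-0.8,-1],[1,0.1,0,0,0,-0.74,-1],[1,0.2,0,0,0,0,-1],[1,0.2,0,0,0,0,-1],[1,0.2,0,0,0,0,-1],[1,0.2,0,0,0,0,-1],[1,0.2,0,0,0,0,-1]]])

```text
clock: 15.15
ee_pos: [0.5524, 0.1344, 0.0929]
eef_rot: [-0.006, 0.607, 0.795, -0.007]
wrist_force: [0.5, 0.1, 1.1]
width: 0.0854
```

Call:
carry_out(commands=[[[1,0.2,0,0,0,0,-1],[0.8,0.2,0,0,0,0,-1],[0.4,0.1,0.2,0,0,0,-1],[0,0,0.2,0,0,0,-1],[0,0,0,0,0,0,-1],[0,0,0,0,0,0,-1],[0,0,0,0,0,0,-1],[0,0,0,0,0,0,-1]]])

```text
clock: 15.95
ee_pos: [0.5431, 0.2027, 0.0717]
eef_rot: [-0.01, 0.606, 0.795, -0.013]
wrist_force: [0.3, 0.4, -0.0]
width: 0.0855
```

```bash
python3 -c "
from h import *
go([.5445,.1994,.09],15)
s=r.observe();cv2.imwrite('pics/w10.png',cams.capture('wrist')[:,:,::-1])
print(proj('wrist',[.5445,.1994,.05],s),proj('wrist',[.531,.2724,.066],s))
"
```

```text
t 15.95 pos [0.5431 0.2027 0.0717] jaw 15.4 tilt z [-0.031 -0.009 -0.999] w 0.0855 F [ 0.3  0.4 -0. ]
turn tool z deg 0.36518699598373416 rows(8deg) 0.04564837449796677
  after-turn shift rows [-0.12 -0.   -0.61]
shift rows now [-0.12 -0.01 -0.61]
tiltfix rx,ry rows [-0.24  0.01]
[322.8727898  271.70949258] [338.15180373 109.94955527]
```

View pics/w10.png

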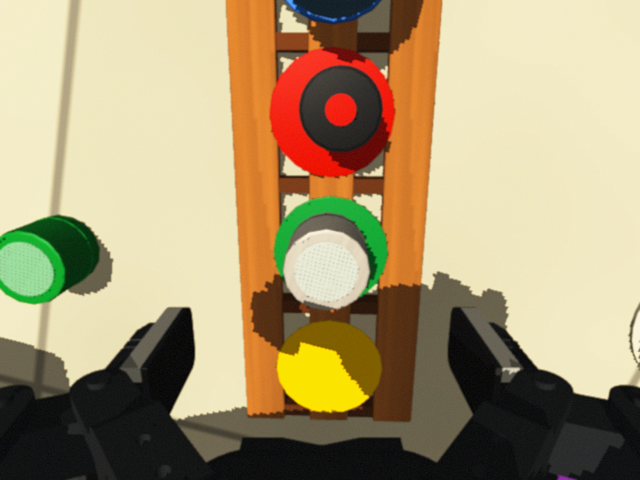

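The loupe top is at (327,271) against (323,272) predicted, so I refine x by +1.5 mm. Descending.

Call:
carry_out(commands=[[[-0.12,0.05,0,-0.2,0,0,-1],[0,0,0.3,0,0,0,-1],[0,0,0.3,0,0,0,-1],[0,0,0.3,0,0,0,-1],[0,0,0.3,0,0,0,-1],[0,0,0.3,0,0,0,-1],[0,0,0,0,0,0,-1],[0,0,0,0,0,0,-1]]])

```text
clock: 16.8
ee_pos: [0.5459, 0.1981, 0.0224]
eef_rot: [-0.001, 0.607, 0.795, -0.003]
wrist_force: [-0.6, 0.0, 0.2]
width: 0.0852
```

```bash
python3 -c "
from h import *
go([.546,.1998,-.01],15)
s=r.observe();cv2.imwrite('pics/w11.png',cams.capture('wrist')[:,:,::-1])
print(proj('wrist',[.546,.1998,.05],s),proj('wrist',[.531,.2724,.066],s))
"
```

```text
t 16.8 pos [0.5459 0.1981 0.0224] jaw 15.2 tilt z [-0.005 -0.002 -1.   ] w 0.0852 F [-0.6  0.   0.2]
turn tool z deg 0.21710105428989834 rows(8deg) 0.027137631786237293
  after-turn shift rows [0.06 0.02 1.08]
shift rows now [0.06 0.02 1.08]
tiltfix rx,ry rows [-0.04  0.01]
[321.22910178 308.11586451] [337.49906852  91.50855629]
```

View pics/w11.png

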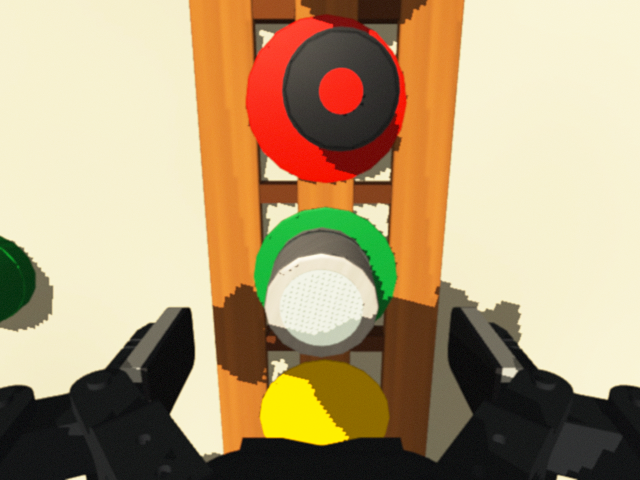

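Call:
carry_out(commands=[[[0.1,0.03,0.3,0,0,0,-1],[0,0,0.4,0,0,0,-1],[0,0,0.3,0,0,0,-1],[0,0,0.08,0,0,0,-1],[0,0,0,0,0,0,-1],[0,0,0,0,0,0,-1],[0,0,0,0,0,0,-1],[0,0,0,0,0,0,-1]]])

```text
clock: 17.65
ee_pos: [0.5464, 0.2018, -0.0122]
eef_rot: [-0.001, 0.607, 0.795, -0.002]
wrist_force: [0.2, -0.0, -0.3]
width: 0.0851
```

```bash
python3 -c "
from h import *
go([.546,.201,-.01],15)
"
```

```text
t 17.65 pos [ 0.5464  0.2018 -0.0122] jaw 15.2 tilt z [-0.004 -0.002 -1.   ] w 0.0851 F [ 0.2 -0.  -0.3]
turn tool z deg 0.23531660870386872 rows(8deg) 0.02941457608798359
  after-turn shift rows [-0.02 -0.02 -0.07]
shift rows now [-0.02 -0.02 -0.07]
tiltfix rx,ry rows [-0.03  0.  ]
```

Call:
carry_out(commands=[[[0,0,0,-0.03,0,0,0.4],[0,0,0,0,0,0,0.4],[0,0,0,0,0,0,0.4],[0,0,0,0,0,0,0.4],[0,0,0,0,0,0,0.4],[0,0,0,0,0,0,0.4],[0,0,0,0,0,0,0.4],[0,0,0,0,0,0,0.4]]])

```text
clock: 18.45
ee_pos: [0.5471, 0.2021, -0.0111]
eef_rot: [0.001, 0.607, 0.795, 0.001]
wrist_force: [-0.1, -0.8, -0.2]
width: 0.0409
```

```bash
python3 -c "
from h import *
go([.546,.201,-.01],15)
s=r.observe();cv2.imwrite('pics/w12.png',cams.capture('wrist')[:,:,::-1])
print(proj('wrist',[.546,.201,.05],s))
"
```

```text
t 18.45 pos [ 0.5471  0.2021 -0.0111] jaw 15.2 tilt z [ 0.002  0.    -1.   ] w 0.0409 F [-0.1 -0.8 -0.2]
turn tool z deg 0.23064292470233738 rows(8deg) 0.028830365587792173
  after-turn shift rows [-0.02 -0.05 -0.04]
shift rows now [-0.02 -0.05 -0.04]
tiltfix rx,ry rows [0.02 0.  ]
[315.6496158  366.96904584]
```

View pics/w12.png

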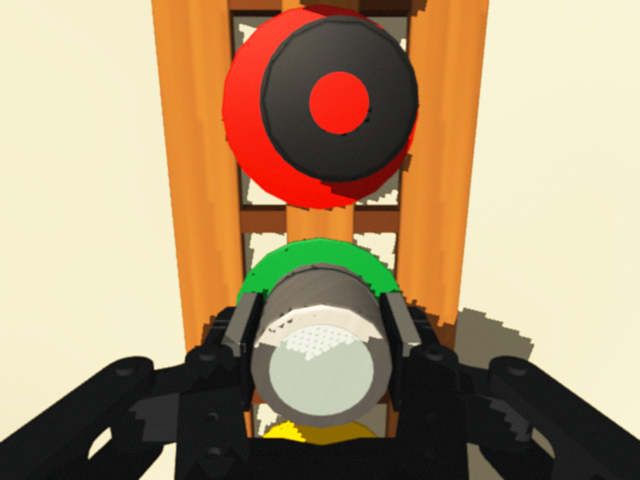

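The loupe is gripped at 40.9 mm width, with its top centre at about (321,366). I lift it.

Call:
carry_out(commands=[[[0,0,-0.5,0,0,0,0.4],[0,0,-1,0,0,0,0.4],[0,0,-1,0,0,0,0.4],[0,0,-1,0,0,0,0.4],[0,0,-0.5,0,0,0,0.4],[0,0,0,0,0,0,0.4],[0,0,0,0,0,0,0.4],[0,0,0,0,0,0,0.4]]])

```text
clock: 19.3
ee_pos: [0.5433, 0.2007, 0.108]
eef_rot: [-0.002, 0.607, 0.795, -0.004]
wrist_force: [-0.2, 0.8, -1.3]
width: 0.0411
```

```bash
sed -i 's/^def rings/P=P+[.0005,.0008]\ndef rings/' h.py; python3 -c "
from h import *
s=r.observe();Rt,a=yaw(s)
i=cams.camera_info('wrist');T=i['tool_from_camera'];d=T[:3,:3]@np.linalg.inv(K(i))@[321.3,366,1];c=T[:3,3]
print('in tool',c+d*(-.0611-c[2])/d[2])
go([*rings()[0][1],.1],rings()[1])
cv2.imwrite('pics/w13.png',cams.capture('wrist')[:,:,::-1])
"
```

```text
in tool [-0.00040471  0.00039437 -0.0611    ]
t 19.3 pos [0.5433 0.2007 0.108 ] jaw 15.2 tilt z [-0.007 -0.003 -1.   ] w 0.0411 F [-0.2  0.8 -1.3]
turn tool z deg 18.583475244498132 rows(8deg) 2.3229344055622665
  after-turn shift rows [-12.26   1.6    0.27]
shift rows now [-12.13  -2.39   0.3 ]
tiltfix rx,ry rows [-0.06  0.01]
```

View pics/w13.png

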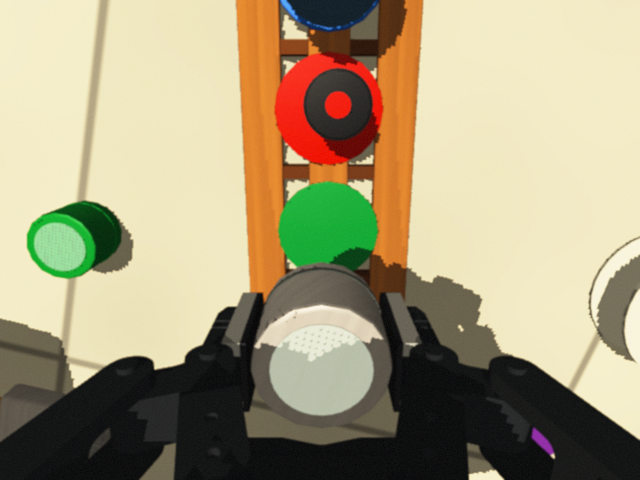

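The loupe is held straight and its green pad is empty. Moving to the second ring.

Call:
carry_out(commands=[[[-0.5,-0.1,-0.2,0,0,0.8,0.4],[-1,-0.1,0,0,0,0.8,0.4],[-1,0.1,0,0,0,0.72,0.4],[-1,0.2,0,0,0,0,0.4],[-1,0.2,0,0,0,0,0.4],[-1,0.2,0,0,0,0,0.4],[-1,0.2,0,0,0,0,0.4],[-1,0.2,0,0,0,0,0.4]]])

```text
clock: 20.15
ee_pos: [0.5628, -0.0303, 0.102]
eef_rot: [-0.008, 0.729, 0.685, -0.012]
wrist_force: [0.2, -0.5, -0.6]
width: 0.0411
```

```bash
python3 -c "
from h import *
go([*rings()[0][1],.09],rings()[1])
"
```

```text
t 20.15 pos [ 0.5628 -0.0303  0.102 ] jaw -3.6 tilt z [-0.029 -0.006 -1.   ] w 0.0411 F [ 0.2 -0.5 -0.6]
turn tool z deg -0.20673805123010425 rows(8deg) -0.02584225640376303
  after-turn shift rows [-4.6   0.51  0.42]
shift rows now [-4.6   0.53  0.42]
tiltfix rx,ry rows [-0.2   0.05]
```

Call:
carry_out(commands=[[[-1,0.1,0,-0.1,0,0,0.4],[-1,0.1,0,-0.1,0,0,0.4],[-1,0.1,0,0,0,0,0.4],[-0.8,0.1,0,0,0,0,0.4],[-0.5,0.1,0,0,0,0,0.4],[-0.2,0,0,0,0,0,0.4],[0,0,0,0,0,0,0.4],[0,0,0,0,0,0,0.4]]])

```text
clock: 20.95
ee_pos: [0.5632, -0.1733, 0.0921]
eef_rot: [-0.005, 0.73, 0.683, -0.007]
wrist_force: [-0.0, 0.2, -1.1]
width: 0.0409
```

```bash
python3 -c "
from h import *
go([*rings()[0][1],-.0205],rings()[1])
"
```

```text
t 20.95 pos [ 0.5632 -0.1733  0.0921] jaw -3.8 tilt z [-0.017 -0.003 -1.   ] w 0.0409 F [-0.   0.2 -1.1]
turn tool z deg -0.487220636267665 rows(8deg) -0.06090257953345812
  after-turn shift rows [0.17 0.27 3.75]
shift rows now [0.17 0.27 3.75]
tiltfix rx,ry rows [-0.12  0.03]
```

Call:
carry_out(commands=[[[0.17,0.25,0.5,-0.05,0.03,-0.06,0.4],[0,0,0.8,0,0,0,0.4],[0,0,0.8,0,0,0,0.4],[0,0,0.5,0,0,0,0.4],[0,0,0.2,0,0,0,0.4],[0,0,0,0,0,0,0.4],[0,0,0,0,0,0,0.4],[0,0,0,0,0,0,0.4]]])

```text
clock: 21.75
ee_pos: [0.5735, -0.1595, 0.0082]
eef_rot: [-0.003, 0.723, 0.691, -0.001]
wrist_force: [-0.4, -0.4, -1.0]
width: 0.0409
```

```bash
python3 -c "
from h import *
go([*rings()[0][1],-.0205],rings()[1])
"
```

```text
t 21.75 pos [ 0.5735 -0.1595  0.0082] jaw -2.6 tilt z [-0.005  0.002 -1.   ] w 0.0409 F [-0.4 -0.4 -1. ]
turn tool z deg 0.7385492593517711 rows(8deg) 0.09231865741897138
  after-turn shift rows [-0.33 -0.1   0.96]
shift rows now [-0.33 -0.11  0.96]
tiltfix rx,ry rows [-0.04 -0.01]
```

Call:
carry_out(commands=[[[-0.3,-0.1,0,-0.03,0,0.08,0.4],[0,0,0,0,0,0,0.4],[0,0,0.2,0,0,0,0.4],[0,0,0.2,0,0,0,0.4],[0,0,0.2,0,0,0,0.4],[0,0,0,0,0,0,0.4],[0,0,0,0,0,0,0.4],[0,0,0,0,0,0,0.4]]])

```text
clock: 22.55
ee_pos: [0.5712, -0.1702, -0.0092]
eef_rot: [0.001, 0.728, 0.686, 0.001]
wrist_force: [0.1, 0.2, -1.3]
width: 0.0413
```

```bash
python3 -c "
from h import *
go([*rings()[0][1],-.0205],rings()[1])
s=r.observe()
for q in rings()[0]:print(proj('wrist',[*q,.004],s))
cv2.imwrite('pics/w14.png',cams.capture('wrist')[:,:,::-1])
"
```

```text
t 22.55 pos [ 0.5712 -0.1702 -0.0092] jaw -3.4 tilt z [ 0.003  0.001 -1.   ] w 0.0413 F [ 0.1  0.2 -1.3]
turn tool z deg -0.02235210019129852 rows(8deg) -0.002794012523912315
  after-turn shift rows [ 0.03 -0.05  0.38]
shift rows now [ 0.03 -0.05  0.38]
tiltfix rx,ry rows [ 0.02 -0.01]
[315.18279875  97.18075927]
[315.9122312  293.77417844]
[316.48288496 447.57426314]
[316.94151445 571.18206445]
```

View pics/w14.png

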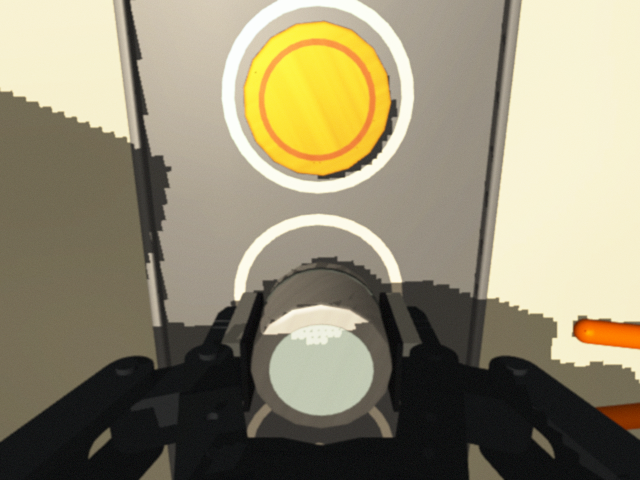

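Call:
carry_out(commands=[[[0.04,-0.04,0.15,0.01,0,0,0.4],[0,0,0.1,0,0,0,0.4],[0,0,0.08,0,0,0,0.4],[0,0,0,0,0,0,0.4],[0,0,0,0,0,0,0.4],[0,0,0,0,0,0,0.4],[0,0,0,0,0,0,0.4],[0,0,0,0,0,0,0.4]]])

```text
clock: 23.4
ee_pos: [0.5707, -0.1687, -0.0194]
eef_rot: [0.001, 0.727, 0.686, 0.001]
wrist_force: [-0.4, 0.8, -1.5]
width: 0.0411
```

```bash
python3 -c "
from h import *
go([*rings()[0][1],-.0205],rings()[1])
s=r.observe()
for q in rings()[0][:2]:print(proj('wrist',[*q,.004],s),proj('wrist',[q[0],q[1]+.033,.004],s))
cv2.imwrite('pics/w15.png',cams.capture('wrist')[:,:,::-1])
"
```

```text
t 23.4 pos [ 0.5707 -0.1687 -0.0194] jaw -3.4 tilt z [ 0.003  0.001 -1.   ] w 0.0411 F [-0.4  0.8 -1.5]
turn tool z deg 0.0007446437410152384 rows(8deg) 9.30804676269048e-05
  after-turn shift rows [-0.02 -0.03  0.04]
shift rows now [-0.02 -0.03  0.04]
tiltfix rx,ry rows [ 0.02 -0.01]
[316.76814782 101.00772731] [310.14031939 -12.63044413]
[317.25567604 308.54146   ] [311.56737456 223.18812293]
```

View pics/w15.png

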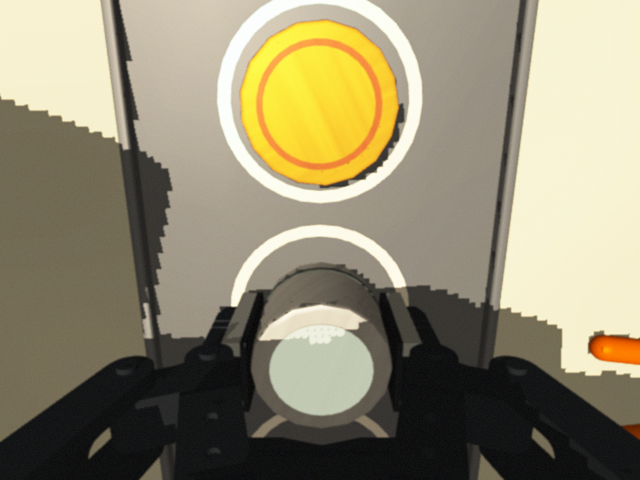

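Ring centre column is 320 and the loupe's 321, so it's centred. Lowering the last millimetre, releasing and rising.

Call:
carry_out(commands=[[[-0.01,-0.01,0.05,0,0,0,0.4],[0,0,0,0,0,0,0.4],[0,0,0,0,0,0,0.2],[0,0,0,0,0,0,-0.3],[0,0,0,0,0,0,-1],[0,0,0,0,0,0,-1],[0,0,0,0,0,0,-1],[0,0,0,0,0,0,-1]]])

```text
clock: 24.25
ee_pos: [0.5713, -0.1694, -0.0199]
eef_rot: [0.002, 0.728, 0.686, 0.002]
wrist_force: [0.6, -0.1, -0.3]
width: 0.0857
```

Call:
carry_out(commands=[[[0,0,-0.3,0,0,0,-1],[0,0,-0.7,0,0,0,-1],[0,0,-1,0,0,0,-1],[0,0,-1,0,0,0,-1],[0,0,-1,0,0,0,-1],[0,0,-0.6,0,0,0,-1],[0,0,-0.3,0,0,0,-1],[0,0,0,0,0,0,-1]]])

```text
clock: 25.05
ee_pos: [0.5701, -0.1692, 0.1362]
eef_rot: [0.002, 0.727, 0.686, 0.002]
wrist_force: [0.8, 0.6, -0.8]
width: 0.0857
```

```bash
python3 -c "
from h import *
go([.5323,.2728,.09],15)
s=r.observe()
for q in rings()[0]:print(proj('wrist',[*q,.004],s),proj('wrist',[*q,.04],s))
cv2.imwrite('pics/w16.png',cams.capture('wrist')[:,:,::-1])
"
```

```text
t 25.05 pos [ 0.5701 -0.1692  0.1362] jaw -3.4 tilt z [ 0.005 -0.    -1.   ] w 0.0857 F [ 0.8  0.6 -0.8]
turn tool z deg -18.35329325529551 rows(8deg) -2.294161656911939
  after-turn shift rows [14.56  2.59  1.56]
shift rows now [14.63 -2.13  1.53]
tiltfix rx,ry rows [ 0.04 -0.  ]
[318.68036284 103.7308566 ] [318.6616863  103.18335198]
[318.80676133 211.32468082] [318.80533246 224.29590417]
[318.91721342 305.34449454] [318.92874611 328.34979346]
[319.01455774 388.20661736] [319.03592062 418.71196392]
```

View pics/w16.png

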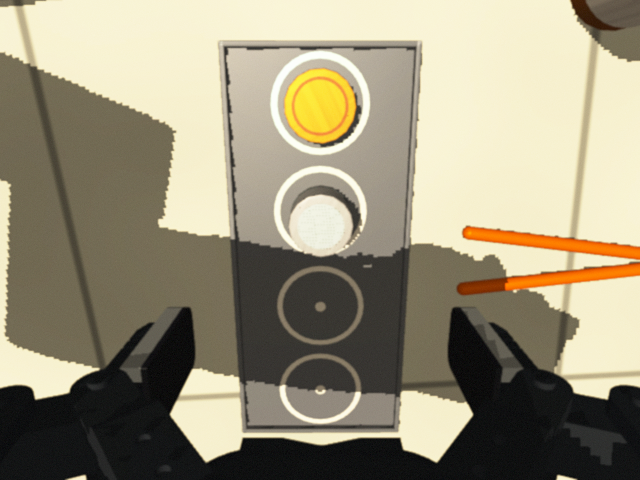

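The loupe stands in ring 2: top (321,223), with (319,224) expected for a centred one. Going to the canister.

Call:
carry_out(commands=[[[0.5,-0.1,0,0,0,-0.8,-1],[1,0,0,0,0,-0.8,-1],[1,0.1,0,0,0,-0.7,-1],[1,0.2,0,0,0,0,-1],[1,0.2,0,0,0,0,-1],[1,0.2,0,0,0,0,-1],[1,0.2,0,0,0,0,-1],[1,0.2,0,0,0,0,-1]]])

```text
clock: 25.9
ee_pos: [0.5439, 0.0622, 0.122]
eef_rot: [-0.007, 0.607, 0.795, -0.005]
wrist_force: [0.5, -0.5, 0.9]
width: 0.0854
```

Call:
carry_out(commands=[[[1,0.2,0,0,0,0,-1],[1,0.2,0,0,0,0,-1],[1,0.2,0,0,0,0,-1],[1,0.2,0,0,0,0,-1],[1,0.2,0,0,0,0,-1],[0.6,0.2,0,0,0,0,-1],[0.3,0.1,0,0,0,0,-1],[0,0,0,0,0,0,-1]]])

```text
clock: 26.7
ee_pos: [0.524, 0.2517, 0.1075]
eef_rot: [-0.014, 0.604, 0.796, -0.016]
wrist_force: [-0.3, -0.1, -0.4]
width: 0.0855
```

```bash
python3 -c "
from h import *
go([.5323,.2728,.06],15)
"
```

```text
t 26.7 pos [0.524  0.2517 0.1075] jaw 15.6 tilt z [-0.041 -0.008 -0.999] w 0.0855 F [-0.3 -0.1 -0.4]
turn tool z deg 0.6273067943453157 rows(8deg) 0.07841334929316446
  after-turn shift rows [0.6  0.52 1.57]
shift rows now [0.6  0.52 1.57]
tiltfix rx,ry rows [-0.3  -0.03]
```

Call:
carry_out(commands=[[[0.6,0.5,0,-0.25,-0.03,0.07,-1],[0,0,0.2,0,0,0,-1],[0,0,0.4,0,0,0,-1],[0,0,0.4,0,0,0,-1],[0,0,0.2,0,0,0,-1],[0,0,0,0,0,0,-1],[0,0,0,0,0,0,-1],[0,0,0,0,0,0,-1]]])

```text
clock: 27.5
ee_pos: [0.5312, 0.2647, 0.0638]
eef_rot: [-0.003, 0.611, 0.791, -0.008]
wrist_force: [0.3, 1.1, -0.2]
width: 0.0852
```

```bash
sed -i 's/0005,.0008/0012,.0008/' h.py; python3 -c "
from h import *
go([.5323,.2728,-.006],15)
s=r.observe()
print(proj('wrist',[.5323,.2728,.066],s))
cv2.imwrite('pics/w17.png',cams.capture('wrist')[:,:,::-1])
"
```

```text
t 27.5 pos [0.5312 0.2647 0.0638] jaw 14.6 tilt z [-0.015 -0.01  -1.   ] w 0.0852 F [ 0.3  1.1 -0.2]
turn tool z deg -0.3833682559297671 rows(8deg) -0.047921031991220886
  after-turn shift rows [0.26 0.15 2.32]
shift rows now [0.26 0.14 2.32]
tiltfix rx,ry rows [-0.12  0.04]
[327.75548335 267.93984312]
```

View pics/w17.png

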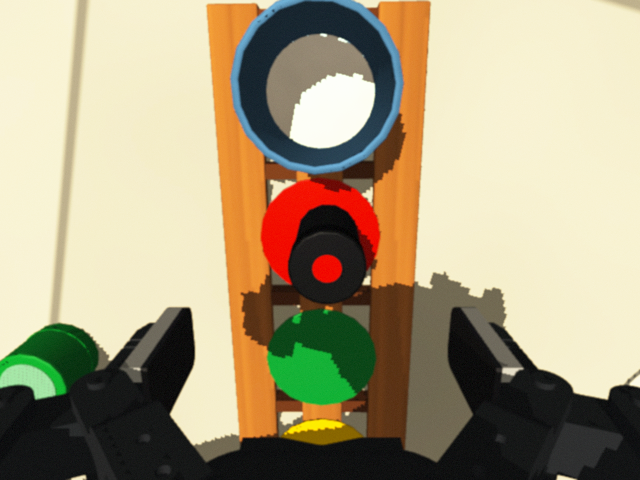

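The canister's red spot is at (327,268), on the prediction. Descending.

Call:
carry_out(commands=[[[0.26,0.15,0.2,-0.1,0.03,0,-1],[0,0,0.4,0,0,0,-1],[0,0,0.4,0,0,0,-1],[0,0,0.4,0,0,0,-1],[0,0,0.3,0,0,0,-1],[0,0,0,0,0,0,-1],[0,0,0,0,0,0,-1],[0,0,0,0,0,0,-1]]])

```text
clock: 28.35
ee_pos: [0.5334, 0.2745, 0.0079]
eef_rot: [-0.0, 0.611, 0.792, -0.001]
wrist_force: [0.3, 0.3, -0.4]
width: 0.0851
```

```bash
python3 -c "
from h import *
go([.5323,.2728,-.006],15)
s=r.observe()
print(proj('wrist',[.5323,.2728,.066],s))
cv2.imwrite('pics/w18.png',cams.capture('wrist')[:,:,::-1])
"
```

```text
t 28.35 pos [0.5334 0.2745 0.0079] jaw 14.7 tilt z [-0.002 -0.001 -1.   ] w 0.0851 F [ 0.3  0.3 -0.4]
turn tool z deg -0.3295182126003482 rows(8deg) -0.041189776575043524
  after-turn shift rows [-0.05 -0.05  0.46]
shift rows now [-0.05 -0.05  0.46]
tiltfix rx,ry rows [-0.01  0.01]
[314.59606207 363.27216597]
```

View pics/w18.png

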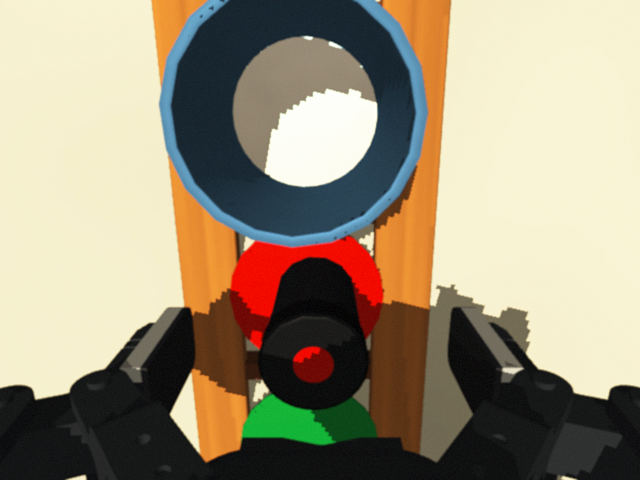

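Call:
carry_out(commands=[[[-0.05,-0.06,0.15,0,0,0,-1],[0,0,0.2,0,0,0,-1],[0,0,0.1,0,0,0,-1],[0,0,0,0,0,0,-1],[0,0,0,0,0,0,-1],[0,0,0,0,0,0,0.6],[0,0,0,0,0,0,0.6],[0,0,0,0,0,0,0.6]]])

```text
clock: 29.2
ee_pos: [0.5334, 0.273, -0.0049]
eef_rot: [0.001, 0.611, 0.792, 0.001]
wrist_force: [0.5, -0.2, -0.3]
width: 0.044
```

Call:
carry_out(commands=[[[0,0,0,0,0,0,0.6],[0,0,0,0,0,0,0.6],[0,0,0,0,0,0,0.6],[0,0,0,0,0,0,0.6],[0,0,0,0,0,0,0.6],[0,0,0,0,0,0,0.6],[0,0,0,0,0,0,0.6],[0,0,0,0,0,0,0.6]]])

```text
clock: 30.0
ee_pos: [0.5335, 0.2731, -0.0046]
eef_rot: [0.001, 0.611, 0.792, 0.001]
wrist_force: [0.5, -0.6, -0.1]
width: 0.0313
```

```bash
python3 -c "
from h import *
go([.5323,.2728,-.006],15)
cv2.imwrite('pics/w19.png',cams.capture('wrist')[:,:,::-1])
"
```

```text
t 30.0 pos [ 0.5335  0.2731 -0.0046] jaw 14.7 tilt z [ 0.002  0.    -1.   ] w 0.0313 F [ 0.5 -0.6 -0.1]
turn tool z deg -0.34027095450564104 rows(8deg) -0.04253386931320513
  after-turn shift rows [ 0.   -0.04  0.05]
shift rows now [ 0.   -0.04  0.05]
tiltfix rx,ry rows [0.02 0.  ]
```

View pics/w19.png

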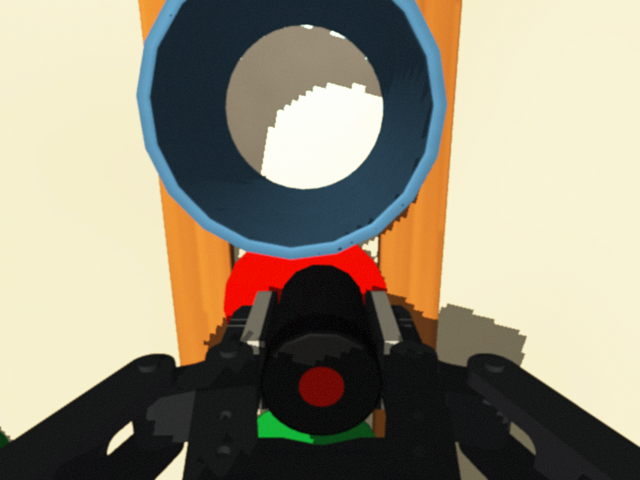

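Canister gripped (31.3 mm, spot (321,386)). Lifting and moving to ring 3.

Call:
carry_out(commands=[[[0,0,-0.5,0,0,0,0.6],[0,0,-1,0,0,0,0.6],[0,0,-1,0,0,0,0.6],[0,0,-1,0,0,0,0.6],[0,0,-0.7,0,0,0,0.6],[0,0,0,0,0,0,0.6],[0,0,0,0,0,0,0.6],[0,0,0,0,0,0,0.6]]])

```text
clock: 30.85
ee_pos: [0.531, 0.2719, 0.122]
eef_rot: [-0.001, 0.611, 0.792, -0.002]
wrist_force: [0.1, 0.9, 0.3]
width: 0.031
```

```bash
python3 -c "
from h import *
i=cams.camera_info('wrist');T=i['tool_from_camera'];d=T[:3,:3]@np.linalg.inv(K(i))@[321.3,386,1];c=T[:3,3]
print('in tool',c+d*(-.0706-c[2])/d[2])
go([*rings()[0][2],.1],rings()[1])
cv2.imwrite('pics/w20.png',cams.capture('wrist')[:,:,::-1])
"
```

```text
in tool [-0.00029872  0.00039846 -0.0706    ]
t 30.85 pos [0.531  0.2719 0.122 ] jaw 14.7 tilt z [-0.004 -0.003 -1.   ] w 0.031 F [0.1 0.9 0.3]
turn tool z deg 18.011913870951005 rows(8deg) 2.2514892338688757
  after-turn shift rows [-17.06   2.17   0.75]
shift rows now [-16.9   -3.21   0.77]
tiltfix rx,ry rows [-0.03  0.01]
```

View pics/w20.png

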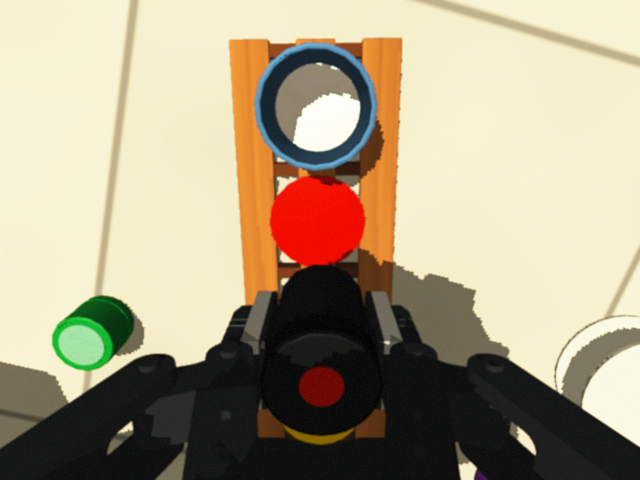

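The canister is up and straight, and the red pad is empty. Cup rim centre is (316,105).

```bash
python3 -c "
from h import *
s=r.observe()
print(ray('wrist',(316,105.5),.082,s))
"
```

```text
[0.51004653 0.34091998 0.082     ]
```

Call:
carry_out(commands=[[[-0.5,-0.1,0,0,0,0.8,0.6],[-1,-0.1,0,0,0,0.8,0.6],[-1,0.1,0,0,0,0.65,0.6],[-1,0.15,0,0,0,0,0.6],[-1,0.15,0,-0.05,0,0,0.6],[-1,0.15,0,-0.05,0,0,0.6],[-1,0.15,0,0,0,0,0.6],[-1,0.15,0,0,0,0,0.6]]])

```text
clock: 31.7
ee_pos: [0.5408, 0.0399, 0.1082]
eef_rot: [-0.001, 0.729, 0.685, -0.008]
wrist_force: [0.4, -0.8, -0.8]
width: 0.0311
```

Call:
carry_out(commands=[[[-1,0.15,0,-0.05,0,0,0.6],[-1,0.15,0,-0.05,0,0,0.6],[-1,0.15,0,0,0,0,0.6],[-1,0.15,0,0,0,0,0.6],[-1,0.15,0,0,0,0,0.6],[-1,0.15,0,0,0,0,0.6],[-1,0.15,0,0,0,0,0.6],[-0.5,0.1,0,0,0,0,0.6]]])

```text
clock: 32.5
ee_pos: [0.5521, -0.1967, 0.0964]
eef_rot: [-0.005, 0.729, 0.684, -0.01]
wrist_force: [0.1, 0.5, 0.1]
width: 0.0311
```

```bash
python3 -c "
from h import *
go([*rings()[0][2],.06],rings()[1])
"
```

```text
t 32.5 pos [ 0.5521 -0.1967  0.0964] jaw -3.7 tilt z [-0.022 -0.007 -1.   ] w 0.0311 F [0.1 0.5 0.1]
turn tool z deg -0.34345939644192924 rows(8deg) -0.042932424555241155
  after-turn shift rows [-1.51  0.58  1.21]
shift rows now [-1.5   0.59  1.21]
tiltfix rx,ry rows [-0.16  0.06]
```

Call:
carry_out(commands=[[[-0.7,0.3,0,-0.1,0.05,0,0.6],[-0.5,0.2,0.2,0,0,0,0.6],[-0.3,0.1,0.3,0,0,0,0.6],[0,0,0.4,0,0,0,0.6],[0,0,0.3,0,0,0,0.6],[0,0,0,0,0,0,0.6],[0,0,0,0,0,0,0.6],[0,0,0,0,0,0,0.6]]])

```text
clock: 33.3
ee_pos: [0.5633, -0.2398, 0.0503]
eef_rot: [-0.01, 0.729, 0.685, -0.005]
wrist_force: [0.3, 0.7, -0.4]
width: 0.0307
```

```bash
python3 -c "
from h import *
go([*rings()[0][2],.01],rings()[1])
"
```

```text
t 33.3 pos [ 0.5633 -0.2398  0.0503] jaw -3.6 tilt z [-0.02   0.007 -1.   ] w 0.0307 F [ 0.3  0.7 -0.4]
turn tool z deg -0.20270715407224316 rows(8deg) -0.025338394259030395
  after-turn shift rows [-0.11  0.12  1.34]
shift rows now [-0.11  0.12  1.34]
tiltfix rx,ry rows [-0.15 -0.04]
```

Call:
carry_out(commands=[[[-0.11,0.1,0.2,-0.1,-0.03,0,0.6],[0,0,0.3,0,0,0,0.6],[0,0,0.4,0,0,0,0.6],[0,0,0.3,0,0,0,0.6],[0,0,0.1,0,0,0,0.6],[0,0,0,0,0,0,0.6],[0,0,0,0,0,0,0.6],[0,0,0,0,0,0,0.6]]])

```text
clock: 34.1
ee_pos: [0.5672, -0.2417, 0.0105]
eef_rot: [-0.002, 0.728, 0.686, -0.001]
wrist_force: [0.1, 0.3, -0.7]
width: 0.0313
```

```bash
python3 -c "
from h import *
go([*rings()[0][2],-.0135],rings()[1])
s=r.observe()
for q in rings()[0]:print(proj('wrist',[*q,.004],s))
cv2.imwrite('pics/w21.png',cams.capture('wrist')[:,:,::-1])
"
```

```text
t 34.1 pos [ 0.5672 -0.2417  0.0105] jaw -3.4 tilt z [-0.004  0.002 -1.   ] w 0.0313 F [ 0.1  0.3 -0.7]
turn tool z deg -0.05482453883121252 rows(8deg) -0.006853067353901565
  after-turn shift rows [-0.05 -0.03  0.8 ]
shift rows now [-0.05 -0.03  0.8 ]
tiltfix rx,ry rows [-0.03 -0.01]
[ 316.28583394 -119.96644151]
[316.99036251 104.69656773]
[317.54072245 280.19764282]
[317.98252708 421.08214492]
```

View pics/w21.png

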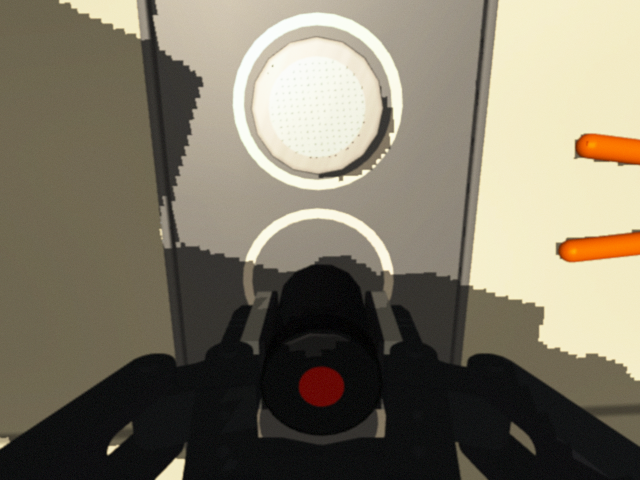

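Ring centre column is 318 against 317.5 predicted, and the loupe looks centred in ring 2. Final descent.

Call:
carry_out(commands=[[[-0.04,-0.03,0.2,-0.02,0,0,0.6],[0,0,0.3,0,0,0,0.6],[0,0,0.15,0,0,0,0.6],[0,0,0.07,0,0,0,0.6],[0,0,0,0,0,0,0.6],[0,0,0,0,0,0,0.6],[0,0,0,0,0,0,0.6],[0,0,0,0,0,0,0.6]]])

```text
clock: 34.95
ee_pos: [0.5666, -0.2433, -0.0124]
eef_rot: [-0.0, 0.728, 0.686, 0.0]
wrist_force: [0.3, -0.4, -0.8]
width: 0.0312
```

```bash
python3 -c "
from h import *
go([*rings()[0][2],-.0145],rings()[1])
s=r.observe()
for q in rings()[0]:print(proj('wrist',[*q,.004],s))
cv2.imwrite('pics/w22.png',cams.capture('wrist')[:,:,::-1])
"
```

```text
t 34.95 pos [ 0.5666 -0.2433 -0.0124] jaw -3.4 tilt z [ 0.     0.001 -1.   ] w 0.0312 F [ 0.3 -0.4 -0.8]
turn tool z deg -0.0713333035539847 rows(8deg) -0.008916662944248088
  after-turn shift rows [ 0.01 -0.02  0.07]
shift rows now [ 0.01 -0.02  0.07]
tiltfix rx,ry rows [ 0.   -0.01]
[ 316.96011225 -166.51161307]
[317.74083653  99.14027232]
[318.32759087 298.79128791]
[318.78467504 454.32029342]
```

View pics/w22.png

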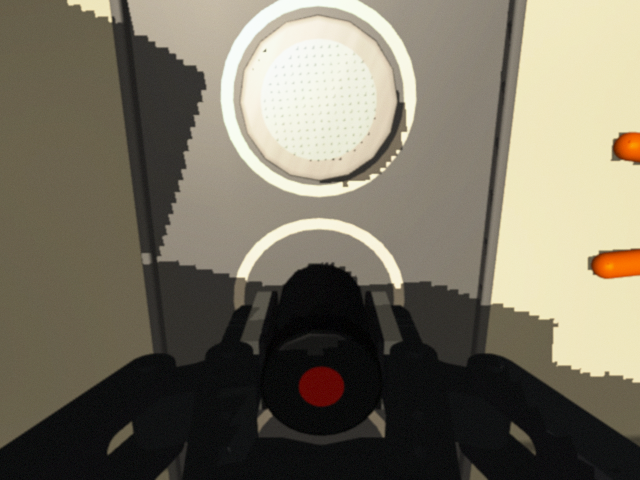

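Call:
carry_out(commands=[[[0,-0.02,0.07,0,0,0,0.6],[0,0,0,0,0,0,0.6],[0,0,0,0,0,0,0.6],[0,0,0,0,0,0,0.4],[0,0,0,0,0,0,0],[0,0,0,0,0,0,-1],[0,0,0,0,0,0,-1],[0,0,0,0,0,0,-1]]])

```text
clock: 35.8
ee_pos: [0.5667, -0.2435, -0.0137]
eef_rot: [0.001, 0.728, 0.686, 0.001]
wrist_force: [-0.5, 0.5, 0.3]
width: 0.0839
```

Call:
carry_out(commands=[[[0,0,0,0,0,0,-1],[0,0,-0.3,0,0,0,-1],[0,0,-0.7,0,0,0,-1],[0,0,-1,0,0,0,-1],[0,0,-1,0,0,0,-1],[0,0,-1,0,0,0,-1],[0,0,-0.7,0,0,0,-1],[0,0,0,0,0,0,-1]]])

```text
clock: 36.6
ee_pos: [0.5658, -0.2433, 0.1353]
eef_rot: [0.0, 0.728, 0.686, 0.001]
wrist_force: [0.7, 0.6, 0.1]
width: 0.0853
```

```bash
python3 -c "
from h import *
go([.510,.341,.11],15)
s=r.observe()
for q in rings()[0]:print(proj('wrist',[*q,.004],s),proj('wrist',[*q,.056],s))
cv2.imwrite('pics/w23.png',cams.capture('wrist')[:,:,::-1])
"
```

```text
t 36.6 pos [ 0.5658 -0.2433  0.1353] jaw -3.4 tilt z [ 0.001  0.001 -1.   ] w 0.0853 F [0.7 0.6 0.1]
turn tool z deg -18.419346945324634 rows(8deg) -2.302418368165579
  after-turn shift rows [19.29  3.24  0.86]
shift rows now [19.33 -3.02  0.85]
tiltfix rx,ry rows [ 0.01 -0.  ]
[320.26289246 -21.29177591] [320.16172445 -50.91202439]
[320.41154154 103.43851938] [320.35029374 102.48513156]
[320.54015124 211.35391937] [320.50855414 231.22665249]
[320.65251792 305.63992986] [320.64326945 340.81472972]
```

View pics/w23.png

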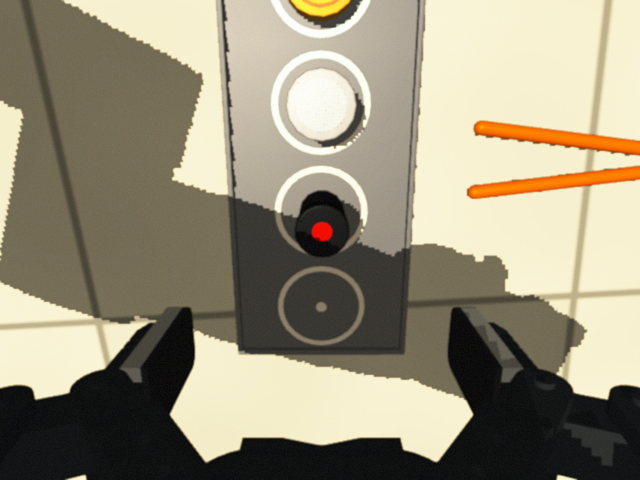

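The canister stands in ring 3: spot (322,232), with (320.5,231) expected. Going to the cup.

Call:
carry_out(commands=[[[0.5,-0.1,0,0,0,-0.8,-1],[1,0,0,0,0,-0.8,-1],[1,0.1,0,0,0,-0.7,-1],[1,0.2,0,0,0,0,-1],[1,0.2,0,-0.05,0,0,-1],[1,0.2,0,-0.05,0,0,-1],[1,0.2,0,0,0,0,-1],[1,0.2,0,0,0,0,-1]]])

```text
clock: 37.45
ee_pos: [0.5403, -0.0108, 0.1235]
eef_rot: [-0.003, 0.607, 0.795, 0.002]
wrist_force: [0.6, 0.6, -0.2]
width: 0.0853
```

Call:
carry_out(commands=[[[1,0.2,0,-0.05,0,0,-1],[1,0.2,0,-0.05,0,0,-1],[1,0.2,0,0,0,0,-1],[1,0.2,0,0,0,0,-1],[1,0.2,0,0,0,0,-1],[1,0.2,0,0,0,0,-1],[1,0.2,0,0,0,0,-1],[1,0.2,0,0,0,0,-1]]])

```text
clock: 38.25
ee_pos: [0.5125, 0.2413, 0.1135]
eef_rot: [-0.006, 0.607, 0.795, -0.001]
wrist_force: [0.4, 0.2, -0.3]
width: 0.0852
```

```bash
python3 -c "
from h import *
go([.510,.341,.09],15)
"
```

```text
t 38.25 pos [0.5125 0.2413 0.1135] jaw 15.2 tilt z [-0.01   0.006 -1.   ] w 0.0852 F [ 0.4  0.2 -0.3]
turn tool z deg 0.22185582230135026 rows(8deg) 0.027731977787668782
  after-turn shift rows [3.22 0.79 0.8 ]
shift rows now [3.22 0.8  0.8 ]
tiltfix rx,ry rows [-0.06 -0.06]
```

Call:
carry_out(commands=[[[0.9,0.25,0,-0.05,-0.05,0,-1],[0.8,0.2,0,0,0,0,-1],[0.7,0.2,0,0,0,0,-1],[0.5,0.1,0,0,0,0,-1],[0.3,0.05,0.2,0,0,0,-1],[0,0,0.2,0,0,0,-1],[0,0,0,0,0,0,-1],[0,0,0,0,0,0,-1]]])

```text
clock: 39.05
ee_pos: [0.5029, 0.3434, 0.0903]
eef_rot: [-0.004, 0.605, 0.796, -0.008]
wrist_force: [0.0, 0.3, 0.4]
width: 0.0855
```

```bash
python3 -c "
from h import *
go([.510,.341,.04],15)
s=r.observe()
print(proj('wrist',[.51,.341,.082],s),proj('wrist',[.51,.341,.014],s))
cv2.imwrite('pics/w24.png',cams.capture('wrist')[:,:,::-1])
"
```

```text
t 39.05 pos [0.5029 0.3434 0.0903] jaw 15.5 tilt z [-0.016 -0.009 -1.   ] w 0.0855 F [0.  0.3 0.4]
turn tool z deg 0.47912892017988895 rows(8deg) 0.05989111502248612
  after-turn shift rows [-0.13  0.24  1.67]
shift rows now [-0.13  0.24  1.67]
tiltfix rx,ry rows [-0.13  0.03]
[334.65794343 284.20491203] [333.24246135 239.04378737]
```

View pics/w24.png

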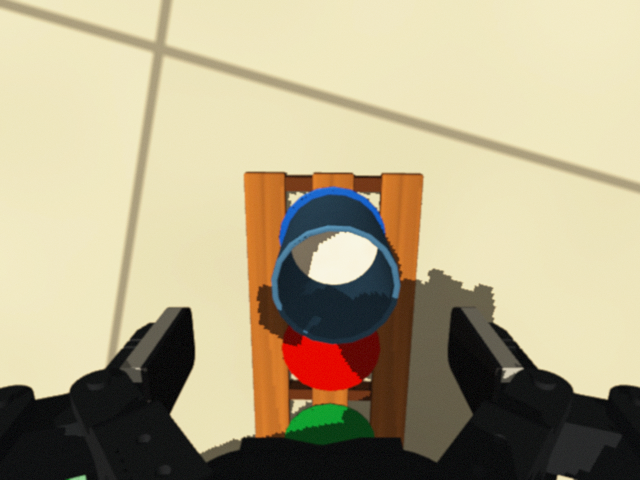

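The cup rim is centred at (336,284.5) against (335,284) predicted. Descending.

Call:
carry_out(commands=[[[-0.13,0.25,0,-0.1,0.03,0.05,-1],[0,0,0.2,0,0,0,-1],[0,0,0.3,0,0,0,-1],[0,0,0.3,0,0,0,-1],[0,0,0.2,0,0,0,-1],[0,0,0,0,0,0,-1],[0,0,0,0,0,0,-1],[0,0,0,0,0,0,-1]]])

```text
clock: 39.9
ee_pos: [0.5126, 0.3387, 0.0577]
eef_rot: [-0.001, 0.61, 0.792, -0.001]
wrist_force: [0.1, 0.2, -0.3]
width: 0.0856
```

```bash
python3 -c "
from h import *
go([.5105,.341,.006],15)
s=r.observe()
print(proj('wrist',[.5105,.341,.082],s),proj('wrist',[.51,.341,.014],s))
cv2.imwrite('pics/w25.png',cams.capture('wrist')[:,:,::-1])
"
```

```text
t 39.9 pos [0.5126 0.3387 0.0577] jaw 14.8 tilt z [-0.002 -0.001 -1.   ] w 0.0856 F [ 0.1  0.2 -0.3]
turn tool z deg -0.1871486649806826 rows(8deg) -0.023393583122585326
  after-turn shift rows [ 0.09 -0.04  1.72]
shift rows now [ 0.09 -0.04  1.72]
tiltfix rx,ry rows [-0.02  0.  ]
[316.17104077 301.21206909] [317.02016564 244.72524893]
```

View pics/w25.png

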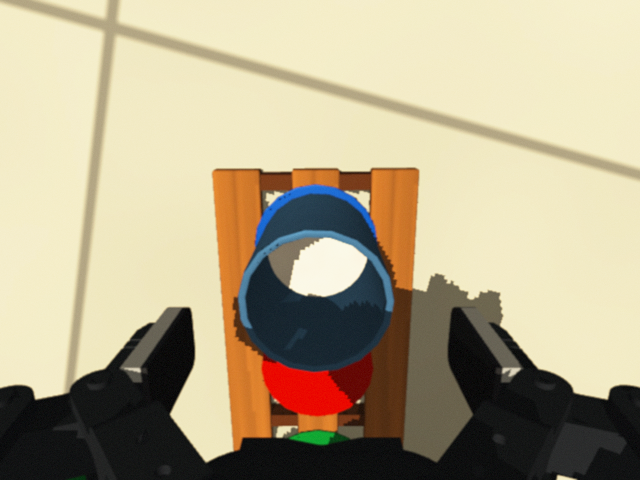

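Rim at (316,300), which matches (316,301). Lowering and closing.

Call:
carry_out(commands=[[[0.09,-0.04,0.3,-0.02,0,0,-1],[0,0,0.4,0,0,0,-1],[0,0,0.4,0,0,0,-1],[0,0,0.3,0,0,0,-1],[0,0,0.2,0,0,0,-1],[0,0,0.1,0,0,0,-1],[0,0,0,0,0,0,-1],[0,0,0,0,0,0,-1]]])

```text
clock: 40.75
ee_pos: [0.5101, 0.3413, 0.0016]
eef_rot: [0.0, 0.61, 0.793, -0.0]
wrist_force: [0.6, 0.4, 0.1]
width: 0.0855
```

```bash
python3 -c "
from h import *
go([.5105,.341,.006],15)"
```

```text
t 40.75 pos [0.5101 0.3413 0.0016] jaw 14.8 tilt z [-0.    -0.001 -1.   ] w 0.0855 F [0.6 0.4 0.1]
turn tool z deg -0.15307517827955053 rows(8deg) -0.019134397284943816
  after-turn shift rows [-0.01  0.01 -0.15]
shift rows now [-0.01  0.01 -0.15]
tiltfix rx,ry rows [-0.    0.01]
```

Call:
carry_out(commands=[[[0,0,-0.15,0,0,0,-1],[0,0,0,0,0,0,-1],[0,0,0,0,0,0,0],[0,0,0,0,0,0,0],[0,0,0,0,0,0,0],[0,0,0,0,0,0,0],[0,0,0,0,0,0,0],[0,0,0,0,0,0,0]]])

```text
clock: 41.55
ee_pos: [0.5115, 0.3421, 0.0087]
eef_rot: [0.001, 0.61, 0.793, 0.002]
wrist_force: [-1.0, -0.9, 0.5]
width: 0.0565
```

```bash
python3 -c "
from h import *
go([*rings()[0][3],.1],rings()[1])
cv2.imwrite('pics/w26.png',cams.capture('wrist')[:,:,::-1])
"
```

```text
t 41.55 pos [0.5115 0.3421 0.0087] jaw 14.8 tilt z [ 0.003  0.001 -1.   ] w 0.0565 F [-1.  -0.9  0.5]
turn tool z deg 18.19483476687344 rows(8deg) 2.27435434585918
  after-turn shift rows [-21.83   2.97  -3.05]
shift rows now [-21.66  -4.    -3.07]
tiltfix rx,ry rows [ 0.02 -0.  ]
```

View pics/w26.png

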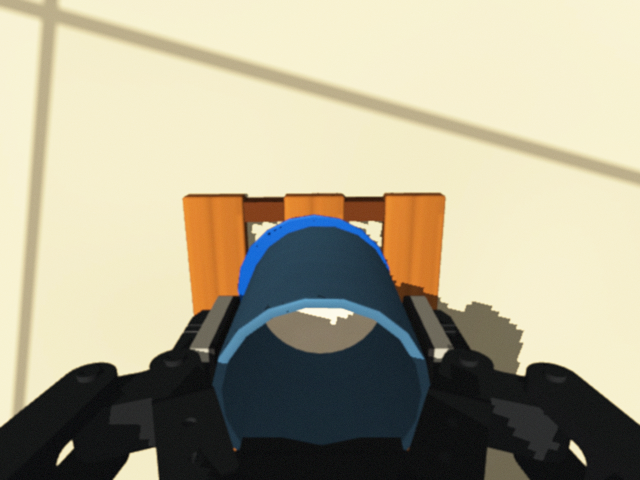

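Cup gripped at 56.5 mm. Its rim's left and right edges, 216 and 428, centre on 322. Lifting.

Call:
carry_out(commands=[[[0,0,-0.5,0,0,0,0],[0,0,-1,0,0,0,0],[0,0,-1,0,0,0,0],[0,0,-1,0,0,0,0],[0,0,-0.7,0,0,0,0],[0,0,0,0,0,0,0],[0,0,0,0,0,0,0],[0,0,0,0,0,0,0]]])

```text
clock: 42.4
ee_pos: [0.5075, 0.3395, 0.1321]
eef_rot: [-0.001, 0.61, 0.792, -0.005]
wrist_force: [0.2, 0.2, -1.4]
width: 0.0567
```

```bash
python3 -c "
from h import *
i=cams.camera_info('wrist');T=i['tool_from_camera'];d=T[:3,:3]@np.linalg.inv(K(i))@[322,298,1];c=T[:3,3]
p=c+d*(-.0733-c[2])/d[2];print('cup centre in tool x,y',p[0]-.029,p[1])
go([*rings()[0][3],.1],rings()[1])
cv2.imwrite('pics/w27.png',cams.capture('wrist')[:,:,::-1])
"
```

```text
cup centre in tool x,y -0.002354465142698641 0.0005517265764220511
t 42.4 pos [0.5075 0.3395 0.1321] jaw 14.8 tilt z [-0.008 -0.006 -1.   ] w 0.0567 F [ 0.2  0.2 -1.4]
turn tool z deg 18.19294780438328 rows(8deg) 2.27411847554791
  after-turn shift rows [-21.73   3.09   1.12]
shift rows now [-21.61  -3.85   1.18]
tiltfix rx,ry rows [-0.06  0.03]
```

View pics/w27.png

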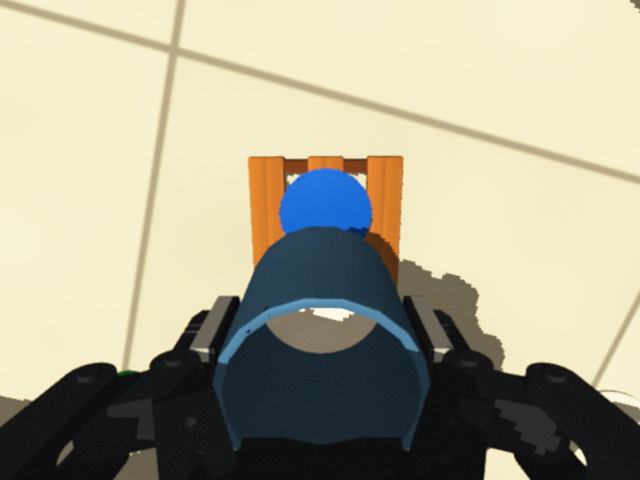

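The cup is straight, and its blue pad is empty. It sits about 1–2 mm toward −x in the tool, which I'll compensate. Crossing to the right-end ring.

Call:
carry_out(commands=[[[-0.5,-0.1,0,0,0,0.8,0],[-1,-0.1,0,0,0,0.8,0],[-1,0.1,0,0,0,0.68,0],[-1,0.15,0,0,0,0,0],[-1,0.15,0,-0.05,0,0,0],[-1,0.15,0,-0.05,0,0,0],[-1,0.15,0,0,0,0,0],[-1,0.15,0,0,0,0,0]]])

```text
clock: 43.25
ee_pos: [0.5175, 0.1064, 0.119]
eef_rot: [0.0, 0.729, 0.684, -0.011]
wrist_force: [1.3, -0.2, -1.3]
width: 0.0567
```

Call:
carry_out(commands=[[[-1,0.15,-0.05,-0.05,0,0,0],[-1,0.15,-0.05,-0.05,0,0,0],[-1,0.15,-0.05,0,0,0,0],[-1,0.15,-0.05,0,0,0,0],[-1,0.15,-0.05,0,0,0,0],[-1,0.15,-0.05,0,0,0,0],[-1,0.15,0,0,0,0,0],[-1,0.15,0,0,0,0,0]]])

```text
clock: 44.05
ee_pos: [0.529, -0.1449, 0.1192]
eef_rot: [-0.003, 0.729, 0.684, -0.014]
wrist_force: [0.5, 0.1, -1.1]
width: 0.0566
```

```bash
python3 -c "
from h import *
go([*(rings()[0][3]+[0,.0015]),.1],rings()[1])
"
```

```text
t 44.05 pos [ 0.529  -0.1449  0.1192] jaw -3.6 tilt z [-0.025 -0.015 -1.   ] w 0.0566 F [ 0.5  0.1 -1.1]
turn tool z deg -0.2730426952136753 rows(8deg) -0.03413033690170941
  after-turn shift rows [-5.6   1.44  0.7 ]
shift rows now [-5.59  1.46  0.7 ]
tiltfix rx,ry rows [-0.17  0.12]
```

Call:
carry_out(commands=[[[-1,0.25,0,-0.1,0.1,0,0],[-1,0.25,0,-0.05,0,0,0],[-1,0.25,0,0,0,0,0],[-0.9,0.25,0,0,0,0,0],[-0.7,0.2,0,0,0,0,0],[-0.4,0.1,0,0,0,0,0],[-0.2,0,0,0,0,0,0],[0,0,0,0,0,0,0]]])

```text
clock: 44.85
ee_pos: [0.5505, -0.3105, 0.1052]
eef_rot: [-0.01, 0.731, 0.682, -0.006]
wrist_force: [0.4, 0.6, -1.4]
width: 0.0567
```

```bash
python3 -c "
from h import *
go([*(rings()[0][3]+[0,.0015]),.03],rings()[1])
"
```

```text
t 44.85 pos [ 0.5505 -0.3105  0.1052] jaw -3.9 tilt z [-0.023  0.007 -1.   ] w 0.0567 F [ 0.4  0.6 -1.4]
turn tool z deg -0.5828685015016077 rows(8deg) -0.07285856268770097
  after-turn shift rows [-0.16  0.44  2.5 ]
shift rows now [-0.15  0.44  2.5 ]
tiltfix rx,ry rows [-0.17 -0.04]
```

Call:
carry_out(commands=[[[-0.15,0.4,0,-0.15,-0.04,-0.05,0],[0,0,0.3,0,0,0,0],[0,0,0.5,0,0,0,0],[0,0,0.5,0,0,0,0],[0,0,0.4,0,0,0,0],[0,0,0.2,0,0,0,0],[0,0,0,0,0,0,0],[0,0,0,0,0,0,0]]])

```text
clock: 45.65
ee_pos: [0.5639, -0.3093, 0.0444]
eef_rot: [-0.001, 0.726, 0.688, 0.0]
wrist_force: [-0.2, 0.1, -2.1]
width: 0.0564
```

```bash
python3 -c "
from h import *
go([*(rings()[0][3]+[0,.0015]),.0],rings()[1])
s=r.observe()
for q in rings()[0]:print(proj('wrist',[*q,.004],s),proj('wrist',[q[0],q[1]+.033,.004],s))
cv2.imwrite('pics/w28.png',cams.capture('wrist')[:,:,::-1])
"
```

```text
t 45.65 pos [ 0.5639 -0.3093  0.0444] jaw -3.0 tilt z [-0.001  0.002 -1.   ] w 0.0564 F [-0.2  0.1 -2.1]
turn tool z deg 0.3216062073589683 rows(8deg) 0.040200775919871035
  after-turn shift rows [-0.21 -0.06  1.48]
shift rows now [-0.21 -0.06  1.48]
tiltfix rx,ry rows [-0.01 -0.01]
[ 318.58745054 -288.79650873] [ 313.53975993 -409.78754766]
[317.83014418 -61.68625443] [ 313.34582305 -156.11381055]
[317.2272868  119.10595583] [313.19331979  43.36384805]
[316.73600195 266.43843951] [313.07025352 204.33725602]
```

View pics/w28.png

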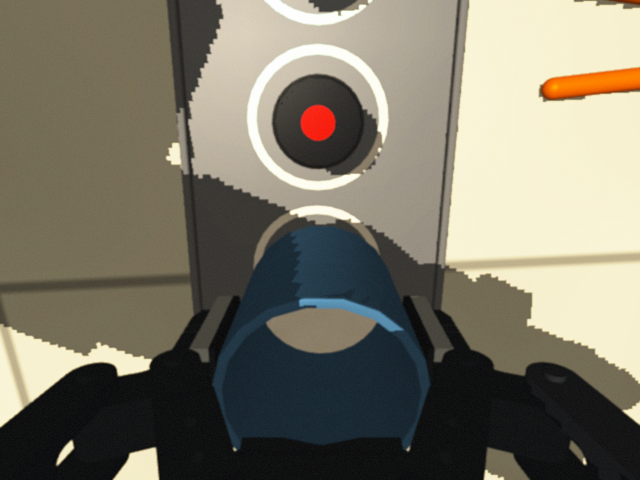

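Call:
carry_out(commands=[[[-0.2,-0.06,0.1,-0.01,0,0.04,0],[0,0,0.3,0,0,0,0],[0,0,0.3,0,0,0,0],[0,0,0.25,0,0,0,0],[0,0,0.15,0,0,0,0],[0,0,0,0,0,0,0],[0,0,0,0,0,0,0],[0,0,0,0,0,0,0]]])

```text
clock: 46.5
ee_pos: [0.5624, -0.3168, 0.0098]
eef_rot: [0.001, 0.728, 0.686, 0.001]
wrist_force: [0.2, 0.6, -1.0]
width: 0.0565
```

```bash
python3 -c "
from h import *
go([*(rings()[0][3]+[0,.0015]),-.0008],rings()[1])
s=r.observe()
q=rings()[0][3]
print(proj('wrist',[*q,.004],s),proj('wrist',[q[0],q[1]+.033,.004],s),'cup bottom front edge if tool x offset -1.5:')
Rt,a=yaw(s)
for o in (-.0024,-.0015,-.0005): print(o,proj('wrist',s['ee_pos']+Rt@[o+.029,.0005,-.0053],s))
cv2.imwrite('pics/w29.png',cams.capture('wrist')[:,:,::-1])
"
```

```text
t 46.5 pos [ 0.5624 -0.3168  0.0098] jaw -3.4 tilt z [ 0.003  0.001 -1.   ] w 0.0565 F [ 0.2  0.6 -1. ]
turn tool z deg -0.07831407257654632 rows(8deg) -0.00978925907206829
  after-turn shift rows [ 0.04 -0.03  0.35]
shift rows now [ 0.04 -0.03  0.35]
tiltfix rx,ry rows [ 0.02 -0.01]
[318.36019477 278.19137306] [313.50271291 204.52538662] cup bottom front edge if tool x offset -1.5:
-0.0024 [321.12616763 225.73812562]
-0.0015 [321.12701237 223.53980319]
-0.0005 [321.12795393 221.08952757]
```

View pics/w29.png

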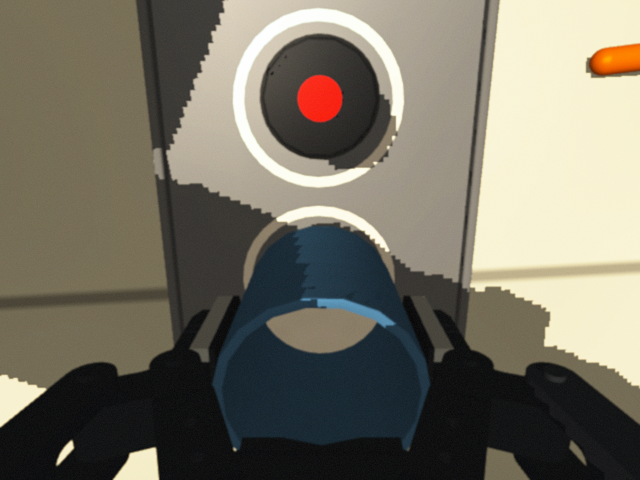

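The cup base's front edge is at row ~224, which confirms the −1.5 mm offset, and the ring's top is at row 205 against 204.5 predicted. Final correction and lowering.

Call:
carry_out(commands=[[[0.04,-0.03,0.1,0.01,0,0,0],[0,0,0.1,0,0,0,0],[0,0,0.1,0,0,0,0],[0,0,0,0,0,0,0],[0,0,0,0,0,0,0],[0,0,0,0,0,0,0],[0,0,0,0,0,0,0],[0,0,0,0,0,0,0]]])

```text
clock: 47.35
ee_pos: [0.5624, -0.3157, 0.0012]
eef_rot: [0.001, 0.728, 0.686, 0.001]
wrist_force: [-0.5, -0.9, -1.7]
width: 0.0565
```

```bash
python3 -c "
from h import *
go([*(rings()[0][3]+[0,.0015]),-.001],rings()[1])
s=r.observe()
q=rings()[0][3]
Rt,a=yaw(s)
print(proj('wrist',[*q,.004],s),proj('wrist',[q[0],q[1]+.033,.004],s),proj('wrist',s['ee_pos']+Rt@[-.0015+.029,.0005,-.0053],s))
cv2.imwrite('pics/w30.png',cams.capture('wrist')[:,:,::-1])
"
```

```text
t 47.35 pos [ 0.5624 -0.3157  0.0012] jaw -3.4 tilt z [ 0.004 -0.    -1.   ] w 0.0565 F [-0.5 -0.9 -1.7]
turn tool z deg -0.060774316236788195 rows(8deg) -0.007596789529598524
  after-turn shift rows [ 0.01 -0.03  0.07]
shift rows now [ 0.01 -0.03  0.07]
tiltfix rx,ry rows [0.03 0.  ]
[318.32159523 288.29881163] [313.26180204 211.79887867] [321.12649589 223.53893419]
```

View pics/w30.png

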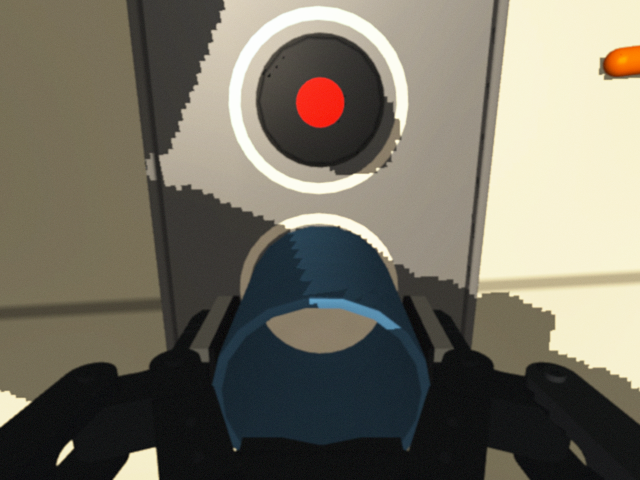

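Call:
carry_out(commands=[[[0.02,-0.04,0.03,0.02,0,0,0],[0,0,0.03,0,0,0,0],[0,0,0,0,0,0,0],[0,0,0,0,0,0,0],[0,0,0,0,0,0,0],[0,0,0,0,0,0,0],[0,0,0,0,0,0,0],[0,0,0,0,0,0,0]]])

```text
clock: 48.2
ee_pos: [0.5613, -0.315, -0.0006]
eef_rot: [0.0, 0.728, 0.686, 0.0]
wrist_force: [0.5, -0.6, -0.6]
width: 0.0567
```

```bash
python3 -c "
from h import *
go([*(rings()[0][3]+[0,.0015]),-.0013],rings()[1])
cv2.imwrite('pics/w31.png',cams.capture('wrist')[:,:,::-1])
"
```

```text
t 48.2 pos [ 0.5613 -0.315  -0.0006] jaw -3.4 tilt z [ 0.001 -0.    -1.   ] w 0.0567 F [ 0.5 -0.6 -0.6]
turn tool z deg -0.06426389960880385 rows(8deg) -0.008032987451100482
  after-turn shift rows [-0.01  0.01  0.02]
shift rows now [-0.01  0.01  0.02]
tiltfix rx,ry rows [0.01 0.  ]
```

View pics/w31.png

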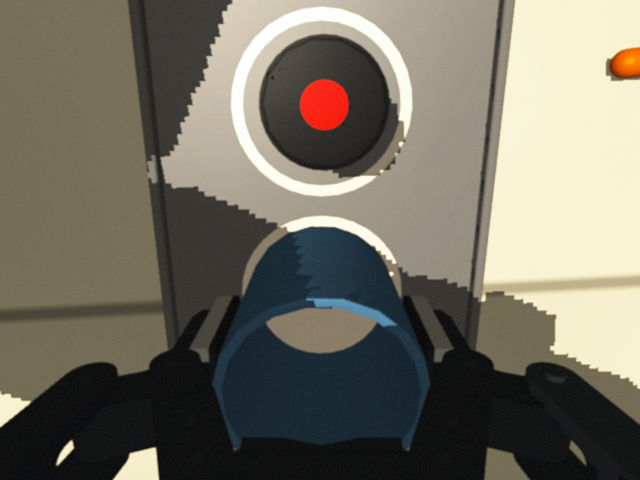

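The cup is centred, with the ring about 321 across and the cup at 322. Releasing and rising.

Call:
carry_out(commands=[[[0,0,0.02,0,0,0,0],[0,0,0,0,0,0,0],[0,0,0,0,0,0,-0.2],[0,0,0,0,0,0,-0.4],[0,0,0,0,0,0,-1],[0,0,0,0,0,0,-1],[0,0,0,0,0,0,-1],[0,0,0,0,0,0,-1]]])

```text
clock: 49.05
ee_pos: [0.5624, -0.3157, 0.0002]
eef_rot: [0.002, 0.728, 0.686, 0.001]
wrist_force: [-0.9, 0.5, 0.6]
width: 0.0856
```

Call:
carry_out(commands=[[[0,0,-0.3,0,0,0,-1],[0,0,-0.6,0,0,0,-1],[0,0,-1,0,0,0,-1],[0,0,-1,0,0,0,-1],[0,0,-1,0,0,0,-1],[0,0,-1,0,0,0,-1],[0,0,-0.5,0,0,0,-1],[0,0,0,0,0,0,-1]]])

```text
clock: 49.85
ee_pos: [0.5613, -0.3151, 0.1723]
eef_rot: [0.002, 0.728, 0.686, 0.001]
wrist_force: [0.6, -0.8, -0.0]
width: 0.0851
```

```bash
python3 -c "
from h import *
go([.35,-.2,.2])
s=r.observe()
for q in rings()[0]:print(proj('wrist',[*q,.004],s),proj('wrist',[*q,.072],s))
cv2.imwrite('pics/w32.png',cams.capture('wrist')[:,:,::-1])
cv2.imwrite('pics/side32.png',cams.capture('side')[:,:,::-1])
"
```

```text
t 49.85 pos [ 0.5613 -0.3151  0.1723] jaw -3.4 tilt z [ 0.004 -0.002 -1.   ] w 0.0851 F [ 0.6 -0.8 -0. ]
shift rows now [ 3.41 -7.26 -0.96]
tiltfix rx,ry rows [0.03 0.01]
[ 319.82335234 -129.95195287] [ 319.93921549 -201.08619643]
[319.99067638  -3.67622654] [320.14212936 -33.94575431]
[320.13630182 106.22404186] [320.31210783 106.06576049]
[320.26419245 202.74024827] [320.45656772 225.05757915]
```

View pics/w32.png

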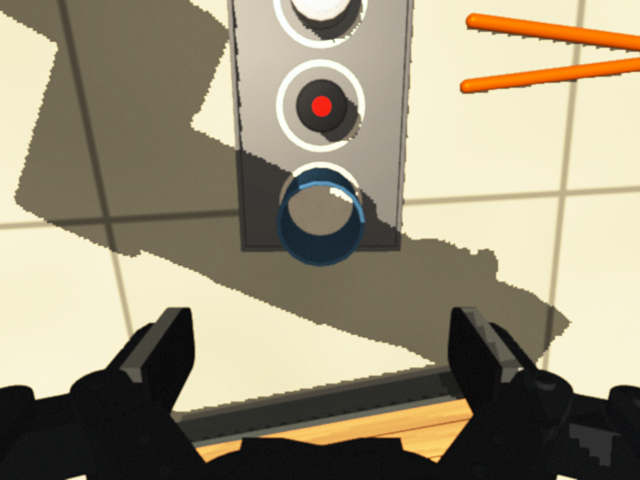

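View pics/side32.png

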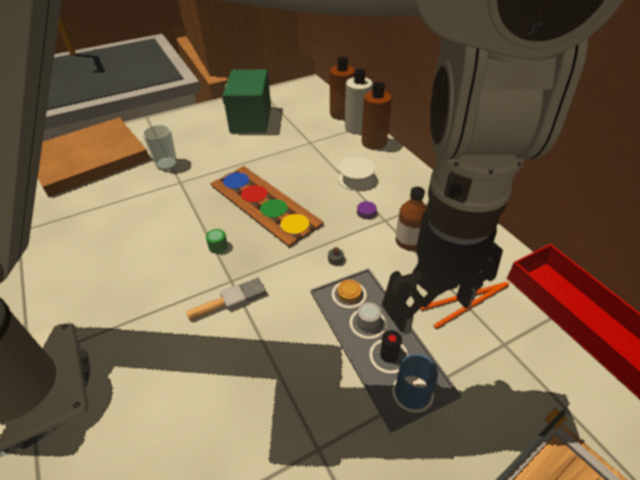

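All four are in place: cup rim (320,224) against (320,225) expected. I back the arm off for a clear top view.

Call:
carry_out(commands=[[[0,-0.5,-0.5,0,0,0,-1],[0,-1,-0.3,0,0,0,-1],[0,-1,0,0,0,0,-1],[0,-1,0,0,0,0,-1],[0,-1,0,0,0,0,-1],[0,-0.8,0,0,0,0,-1],[0,-0.4,0,0,0,0,-1],[0,0,0,0,0,0,-1]]])

```text
clock: 50.75
ee_pos: [0.3761, -0.2979, 0.1798]
eef_rot: [-0.013, 0.727, 0.686, -0.003]
wrist_force: [0.9, 0.1, 0.4]
width: 0.0854
```

```bash
python3 -c "
from h import *
s=r.observe();print(s['ee_pos'],s['clock'])
a=cams.capture('top')[:,:,::-1]
cv2.imwrite('pics/top33.png',cv2.resize(a[180:300,330:530],None,fx=4,fy=4,interpolation=cv2.INTER_CUBIC))
for q,h in zip(rings()[0],(.022,.04,.056,.072)): print(((proj('top',[*q,.004])-[330,180])*4).round(0),((proj('top',[*q,h])-[330,180])*4).round(0))
"
```

```text
[ 0.3761279  -0.29794244  0.17983218] 50.75
[164. 215.] [168. 212.]
[315. 225.] [328. 218.]
[467. 235.] [492. 225.]
[618. 245.] [662. 232.]
```

View pics/top33.png

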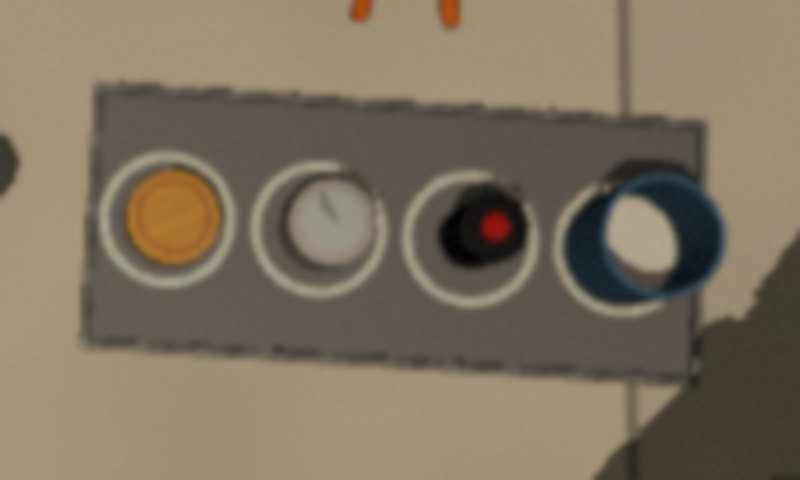

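In the top view, each top's offset from its ring (cap +5,−3; loupe +11,−7; canister +25,−11; cup about +42,−14 in crop px) is within 2 px (under 1 mm) of what a centred, upright part should show. Handing in.

```bash
python3 -c "
from plant import finish_job
print(finish_job())"
```

```text
the job is handed in; nothing more can be done
None
```

I moved all four things from the rack to the tray in reverse order, loading the brass cap first, then the chrome loupe, the black canister and the blue cup. From the tray's left end the row now reads cap, loupe, canister, cup, so the cup is in the right-end ring. I handed the job in at about 51 s, with the gripper open and the arm clear.

- **Last checks:** in the final top view and the wrist views, each thing stands upright and is centred in its ring to about 1 mm. The side view shows all four pads on the rack empty. The purple disc and the green look-alike were left where they were. The wrist force stayed at about 2 N or less in every reading I took.
- **What failed on the way:** the first grasp of the cap closed on air just above it. The pictures showed the fingertips about 30 mm behind the reported TCP at that opening, where I had allowed only a few millimetres. I reopened without disturbing the cap and went lower, and used the seen tip position for every grasp after that.
- **What disagreed:** the top and wrist cameras differed by about 1 to 2 mm on positions. I corrected for this at each grasp and placing.

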